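Fill the tin rack and hang its gate

TASK

Stock the tin rack: push every small metal tin that stands on the bench, upright and in single file, into the lane between the guide rails and right up to the end stop, with no gaps between the tins. Only when all the tins are in, lift the gate leaf out of its stand and lower it so that both hinge sockets sit fully down on the two pintles, and leave the gate shut across the mouth of the lane. Do not tip the gate over or disturb the other things on the bench.

Things in the scene. Friction and masses are not known exactly. Their poses are not given: they have to be found in the camera images.
- rack: tin rack fixed to the bench: a straight lane, open above, no floor (tins slide on the bench), between steel guide rails, top 53 mm high. Origin on the bench at the middle of the open mouth; x down the lane, z up. Lane 245 mm long, 52 mm wide between rails, which flare to 68 mm over the first 35 mm. Takes up x -28..261, y -57..71, nothing above 94 mm. Holds five tins
- end_stop (a point): foot of the plywood end stop's face (58 mm high) at the lane's far end, x = 245 of the rack, middle of the lane; axes as the rack
- lower_pintle (a point): foot of the lower pintle on its bracket, at x = -18, y = 60 of the rack, 18 mm above the bench; axes as the rack. Each pintle is upright, 10 mm in diameter, 18 mm tall, the top 6 mm tapering to 4 mm; brackets reach from the hinge post (x -1..13, y 53..67, 82 mm high) to x = -28, are 18 mm wide, 6 mm thick
- upper_pintle (a point): foot of the upper pintle on its bracket, straight above the lower one, 76 mm above the bench (52 mm free between the two brackets); axes as the rack
- keeper (a point): where the middle of the shut gate's free edge comes, x = -18, y = -50, z = 66 of the rack, in front of the keeper post (x -1..13, y -57..-43, 82 mm high), whose rubber bumper stops the gate 2 mm behind its place; axes as the rack
- gate: lift-off gate leaf, aluminium frame, plywood panel, 0.18 kg, loose; at the start upright in the stand. Origin on its hinge axis at its underside; z up; panel from y = -13 to -110, 12 mm thick (x -6..6), 90 mm high. Hung and shut, its axes are those of the rack, its underside 18 mm above the bench. On the pintles it turns freely and stays where it is left
- lower_socket (a point): underside of the lower hinge socket, at the gate's origin; axes as the gate. Each socket is a 20 mm square block, 16 mm high, with an upright 13.5 mm through bore on the hinge axis. To hang: hold the gate 19 to 35 mm above its seat, bring the sockets over the pintles from the side (upper bracket between the sockets), lower
- upper_socket (a point): underside of the upper hinge socket, on the hinge axis, z = 58 of the gate; axes as the gate
- gate_edge (a point): middle of the gate's free edge, y = -110, z = 48 of the gate; axes as the gate
- gate_grip (a point): top edge of the gate near its centre of mass, y = -58, z = 90 of the gate: pinch the 12 mm thickness (along the gate's x) here from above; axes as the gate
- stand: low wooden stand fixed to the bench, 60 x 70 mm, 34 mm high, with an upright slot 15 mm wide along its y, slot floor 10 mm above the bench, where the gate stands at the start with its axes as the stand's. Origin at the centre of its underside; stays empty afterwards. A 190 mm high blue vice stands between it and the robot
- tin1: small closed round metal tin with a paper band, standing upright on the bench; 46 mm diameter, 60 mm tall (a 2.5 mm low lid boss on top), 0.10 to 0.20 kg; origin at the centre of its underside, z up. All tins are alike; some may be absent. Behind them, 0.69 m ahead of the robot, stands a red tool box with 130 mm high sides
- tin2: small closed round metal tin with a paper band, standing upright on the bench; 46 mm diameter, 60 mm tall (a 2.5 mm low lid boss on top), 0.10 to 0.20 kg; origin at the centre of its underside, z up. All tins are alike; some may be absent. Behind them, 0.69 m ahead of the robot, stands a red tool box with 130 mm high sides
- tin3: small closed round metal tin with a paper band, standing upright on the bench; 46 mm diameter, 60 mm tall (a 2.5 mm low lid boss on top), 0.10 to 0.20 kg; origin at the centre of its underside, z up. All tins are alike; some may be absent. Behind them, 0.69 m ahead of the robot, stands a red tool box with 130 mm high sides
- tin4: small closed round metal tin with a paper band, standing upright on the bench; 46 mm diameter, 60 mm tall (a 2.5 mm low lid boss on top), 0.10 to 0.20 kg; origin at the centre of its underside, z up. All tins are alike; some may be absent. Behind them, 0.69 m ahead of the robot, stands a red tool box with 130 mm high sides
- tin5: small closed round metal tin with a paper band, standing upright on the bench; 46 mm diameter, 60 mm tall (a 2.5 mm low lid boss on top), 0.10 to 0.20 kg; origin at the centre of its underside, z up. All tins are alike; some may be absent. Behind them, 0.69 m ahead of the robot, stands a red tool box with 130 mm high sides
- marker: black and white marker pen lying, 135 mm long along its y, 17 mm thick; loose bystander, leave it where it lies
- masking_tape: roll of masking tape lying flat, 98 mm diameter, 25 mm high; loose bystander, leave it where it lies
- torch: black torch lying, 124 mm long along its y, 36 mm thick; loose bystander, leave it where it lies
- nut: M16 steel nut, 25 mm wide, 13 mm high; loose bystander, leave it where it lies
Mind the look-alikes: they are no part of the job. Leave any purple look-alike of the tin4 alone.

How it is judged:
On the way, in this order (a step that is already met when the one before it is completed fails the run):
1. all tins stand in the lane, packed against the end stop (x of tin1 in the frame of rack between 0.018 and 0.23 m and y of tin1 in the frame of rack between -0.012 and 0.012 m and height (world z) of each of tin1, tin2, tin3, tin4, tin5 below 0.006 m and angle between each of tin1, tin2, tin3, tin4, tin5's own z axis and vertical below 0.12 rad and x of tin2 in the frame of rack between 0.018 and 0.23 m and y of tin2 in the frame of rack between -0.012 and 0.012 m and x of tin3 in the frame of rack between 0.018 and 0.23 m and y of tin3 in the frame of rack between -0.012 and 0.012 m and x of tin4 in the frame of rack between 0.018 and 0.23 m and y of tin4 in the frame of rack between -0.012 and 0.012 m and x of tin5 in the frame of rack between 0.018 and 0.23 m and y of tin5 in the frame of rack between -0.012 and 0.012 m and x of any of tin1, tin2, tin3, tin4, tin5 in the frame of rack above 0.212 m and (x of tin1 in the frame of rack between 0.162 and 0.19 m or x of tin2 in the frame of rack between 0.162 and 0.19 m or x of tin3 in the frame of rack between 0.162 and 0.19 m or x of tin4 in the frame of rack between 0.162 and 0.19 m or x of tin5 in the frame of rack between 0.162 and 0.19 m) and (x of tin1 in the frame of rack between 0.112 and 0.144 m or x of tin2 in the frame of rack between 0.112 and 0.144 m or x of tin3 in the frame of rack between 0.112 and 0.144 m or x of tin4 in the frame of rack between 0.112 and 0.144 m or x of tin5 in the frame of rack between 0.112 and 0.144 m) and (x of tin1 in the frame of rack between 0.064 and 0.098 m or x of tin2 in the frame of rack between 0.064 and 0.098 m or x of tin3 in the frame of rack between 0.064 and 0.098 m or x of tin4 in the frame of rack between 0.064 and 0.098 m or x of tin5 in the frame of rack between 0.064 and 0.098 m or x of each of tin1, tin2, tin3, tin4, tin5 in the frame of rack above 0.105 m)), for 0.2 s.
2. the gate is down on both pintles (horizontal distance between lower_socket and lower_pintle below 0.004 m and horizontal distance between upper_socket and upper_pintle below 0.004 m and distance between lower_socket and lower_pintle below 0.0055 m and distance between upper_socket and upper_pintle below 0.0055 m), for 0.2 s.
At the end, for the whole second after the job is handed in: Tins upright in the lane within 12 mm of its middle line, packed against the end stop (gap there under 10 mm, all gaps together under 14 mm); both sockets down on their pintles (4 mm sideways, 5.5 mm in all); the gate's free edge within 14 mm of the keeper point; all at rest (all of step 1 and all of step 2 and horizontal distance between gate_edge and keeper below 0.014 m and linear speed of each of tin1, tin2, tin3, tin4, tin5, gate below 0.02 m/s and angular speed of gate below 0.15 rad/s); the robot touches nothing.
It fails at once if the gate is tipped over (leans more than 45 degrees) (angle between gate's own z axis and vertical above 0.785 rad).
It fails at once if a bystander is moved more than 30 mm (distance of any of marker, masking_tape, torch, nut from where it was at the start of the episode above 0.03 m).
Of tin1, tin2, tin3, tin4, tin5 only 3 to 5 are there at a start; the rules pass over those that are not, and their reading is None.
At some moment in a run one of tin1, tin2, tin3, tin4, tin5 may be knocked a few centimetres aside while the robot is not near it.
It also fails if it takes over 210 s, if anything falls off the work surface, if the arm or the gripper's body presses on something with over 40 N, if the wrist force passes 120 N, or if a joint passes its speed limit or range.

ROBOT

A 7-joint arm with a two-finger parallel gripper is mounted at the origin on a cart in front of the work surface, level with it; the furniture and walls round the work are solid. World frame = base frame: x ahead of the robot, y to its left, z up, the work surface at z = 0. Lengths are in m, angles in rad, forces in N, time in s.
With the tool pointing down it reaches from about 0.425 to 0.95 m from the base axis. Payload 16.7 kg.
Tool frame: the origin (TCP) lies at the very end of the fingers, on their centre line; the grasp point (between the pads) lies 19 mm behind it; z points along the fingers, y is the line along which they close (so a half turn about z gives the same grasp; the last joint's range is limited). The gripper opens to 94 mm and grips with 3 to 60 N. Pads are 16 mm wide; open, the fingers measure 119 mm over their backs; the gripper's body (75 mm by 177 mm) begins 78 mm behind the grasp point.
Start: joints at [1.196, 0.426, 0.074, 1.606, -0.034, 1.111, -0.067], TCP at [0.15, -0.658, 0.205] pointing down, gripper open.
Joint ranges: [-2.85, 2.85], [-0.5, 2.14], [-1.23, 1.37], [0.21, 2.46], [-1.02, 4.16], [0.16, 2.05], [-2.73, 2.73]. Speed limits (rad/s): [1.89, 1.89, 2.39, 2.39, 3.01, 3.01, 3.01].

INTERFACE

Orientations are given as a unit quaternion [x, y, z, w].
In Python, from rig import r, cams gives the robot as it stands. The module is installed in compiled form; this text tells all that it offers.
- The arm moves only by the tool drive_tool, never from a script. Its argument "increments" is a list of rows, each an object with "offset": the shift along the tool's x, y, z in a scale on which 1.0 is 60 cm, a list of three; "angular": the turn, a rotation vector about the tool's x, y, z in shares of 4 rad (1.0 is 4 rad), a list of three; "jaw": the opening, from 0 (shut) to 1 (fully open). In form: [{"offset": [dx, dy, dz], "angular": [rx, ry, rz], "jaw": jaw}, ...]. A call has 1 to 12 rows; each row is the pose to reach, as a shift and turn from the pose commanded when the call began, along the tool's axes at that moment; what a row does not reach only later rows make up. A row lasts 1/10 s, in which the tool goes at most 50 mm and 8.59 degrees, less where a joint would pass 70% of its speed; a pose out of reach is approached as far as the arm can. A shift or turn number past 1, either way, is cut back to 1. A call with a gripper value outside its range is refused whole. The fingers move at their own pace and stop on an object; "force" is the grip in N (left out, the last holds). Time passes only in rows, so rows that repeat a pose let the fingers close. It gives the time, the measured TCP pose, the force, the opening and the grip force at its end, in the units of the state.
- r.get_obs(): the state, without advancing time (a new reading comes with each control period).
- cams.camera(name): name is "side" or "top" or "wrist"; returns the picture (480x640x3 uint8, red, green, blue); there is no depth.
- cams.camera_model(name): a dict with "K" (3x3 intrinsics, pixels), "dist_coeffs" ([k1, k2, p1, p2, k3] as OpenCV has them; the pictures are not rectified), "position" and "orientation" of the camera in the world. Camera axes: x right, y up, looking along -z (the intrinsics and any distortion apply to the point x, -y, -z); pixel columns grow to the right and rows downward; lengths in m; the calibration is good to about 2 mm. A picture is of the moment at which its call begins: read the wrist's pose just before it. camera_model takes no time and is no camera call; for the wrist camera it gives the pose at the moment of the call.
- r.sign_off(): hands the job in; it is judged then, once.
The state is a dict: "t": time; "qpos": joint angles; "joint_vel": joint speeds; "tau": joint torques, N m; "eef_pos": TCP position; "orientation": TCP orientation; "contact_force": force on the tool from outside, world axes, zero at the start; "torque": the same for the moment, N m; "gripper_width": opening from 0.0 (shut) to 1.0 (fully open); "finger_force": force on a finger pad.
Only numpy, scipy, OpenCV 4.12 (cv2) and the standard library are available. Lean on these libraries where they do the work, as an engineer would, in place of code of your own. Each camera call takes 0.05 s, during which the arm holds its last target. There are 200 camera calls.

## Working session

There is one attempt and no reset: what is moved stays moved. The work goes in short steps, Python scripts to look and compute and a tool call to move; the robot and the scene stay as the last step left them, time stands still between calls to the robot, and variables do not carry over. Pictures are saved under pics/ and viewed, at most 14 in all, crops included, and the job is handed in when it is done.

Besides the shell and the picture viewer there is one more tool, called as name(argument=value, ...) on one line, values as JSON. drive_tool: Moves the arm, as the interface text tells. Its arguments: {"type":"object","properties":{"increments":{"type":"array"},"force":{"type":"number"}},"required":["increments"]}

```bash
mkdir -p pics; python3 - <<'E'
from rig import r,cams
import cv2,numpy as np
for n in ("top","side"):
    m=cams.camera_model(n); print(n,m)
    im=cams.camera(n); cv2.imwrite(f"pics/{n}0.png",cv2.resize(im[:,:,::-1],(800,600),interpolation=cv2.INTER_CUBIC)); np.save(f"{n}0.npy",im)
print(r.get_obs())
E
```

```text
top {'K': array([[555.02041855,   0.        , 322.85724932],
       [  0.        , 555.02041855, 230.18941831],
       [  0.        ,   0.        ,   1.        ]]), 'dist_coeffs': array([-0.1477735,  0.       ,  0.       ,  0.       ,  0.       ]), 'position': array([ 0.38117572, -0.04447786,  1.76621948]), 'orientation': array([-0.04046329,  0.04064686,  0.71292364, -0.69889229])}
side {'K': array([[474.22296516,   0.        , 322.02492792],
       [  0.        , 474.22296516, 231.91061056],
       [  0.        ,   0.        ,   1.        ]]), 'dist_coeffs': array([0.02176, 0.     , 0.     , 0.     , 0.     ]), 'position': array([ 0.67126422, -1.18780812,  1.06906122]), 'orientation': array([0.41642807, 0.01241339, 0.03030655, 0.9085786 ])}
{'t': 0.1, 'qpos': array([ 1.19650775,  0.42664185,  0.07384398,  1.60654539, -0.03408406,
        1.11082067, -0.06707759]), 'joint_vel': array([-0.00034008, -0.00226285, -0.00052613, -0.00152856, -0.00015668,
       -0.00205132, -0.00164593]), 'tau': array([ 7.33752502e-03, -9.37464309e+01,  3.67678061e+00, -4.55045843e+01,
       -4.84960014e-02,  1.68067915e-02,  1.12932162e-04]), 'eef_pos': array([ 0.15034001, -0.65762872,  0.20486275]), 'orientation': array([ 9.93689906e-01,  1.12160763e-01, -1.09127750e-04, -5.67834313e-04]), 'contact_force': array([ 0.10352622, -0.70695046, -1.23957534]), 'torque': array([ 0.04309897, -0.00479916, -0.04886571]), 'finger_force': 0.0, 'gripper_width': 1.0025001144793901}
```

View pics/top0.png

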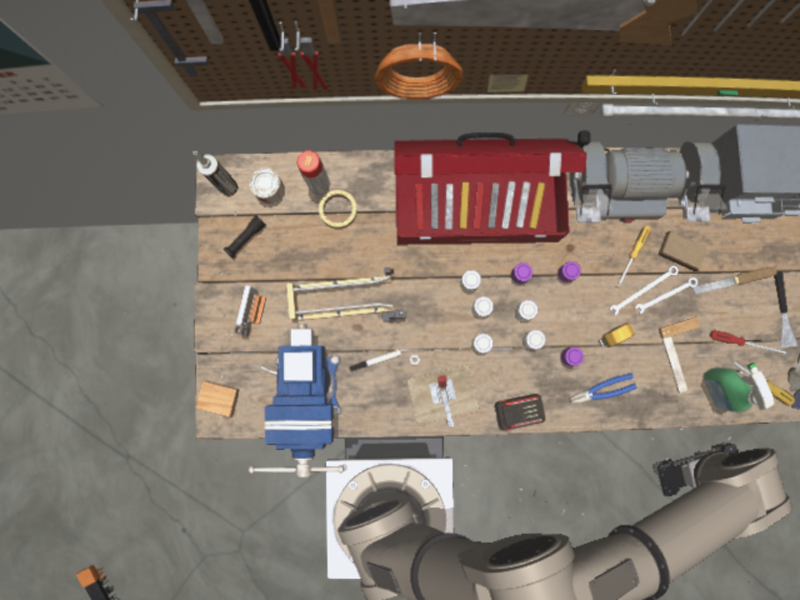

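View pics/side0.png

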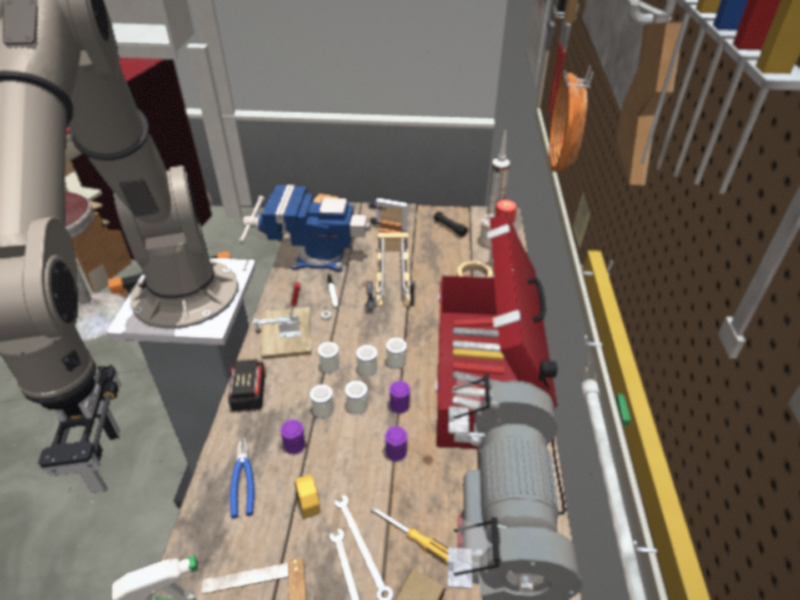

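Five white tins at (471,281), (484,307), (528,310), (483,343), (536,340). The three purple ones at (523,272), (571,271), (573,357) are look-alikes to leave alone. The rack's mouth opens to the right at about (395,295), its end stop is at (290,300), and the gate in its stand is at (245,308). I'll enlarge these.

```bash
python3 - <<'E'
import cv2,numpy as np
im=np.load("top0.npy")[:,:,::-1]
def crop(x0,y0,w,h,s,n):
    c=cv2.resize(im[y0:y0+h,x0:x0+w],None,fx=s,fy=s,interpolation=cv2.INTER_CUBIC)
    for i in range(0,w,10): cv2.putText(c,str(x0+i),(i*s,8),0,.3,(0,255,255),1); cv2.line(c,(i*s,8),(i*s,14),(0,255,255),1)
    for i in range(0,h,10): cv2.putText(c,str(y0+i),(0,i*s+3),0,.3,(0,255,255),1)
    cv2.imwrite(n,c)
crop(355,205,114,85,7,"pics/tins.png"); crop(180,205,160,60,5,"pics/rack.png")
E
```

```text
(no output)
```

View pics/tins.png

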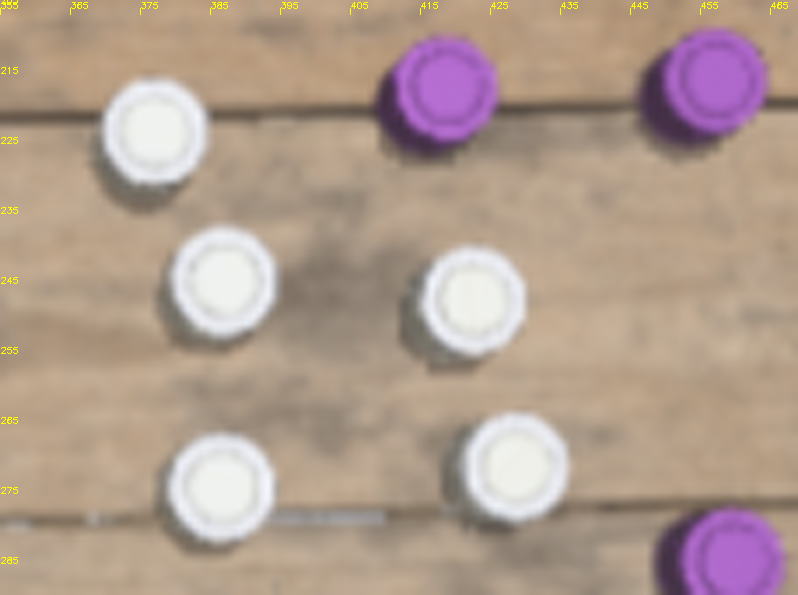

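View pics/rack.png

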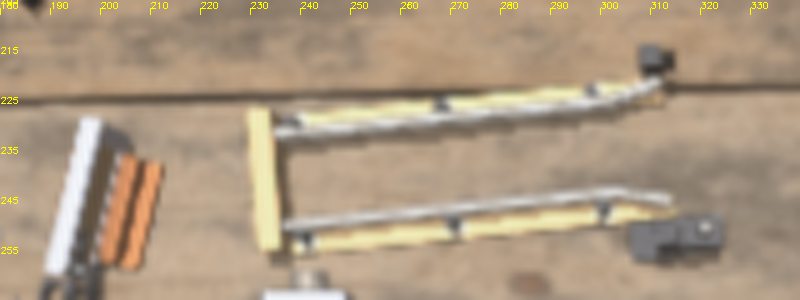

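The five white lids are confirmed as tins. In original pixels they are at about (377.1,223.7), (386.9,245.3), (422.6,247.9), (386.6,274.6), (428.7,271.7). In the rack crop, the pintle tip is at about (321,250.5) and the gate top runs from (198,228.6) to (190,259), with the dark sockets at the robot end.

```bash
cat > h.py <<'E'
from rig import r,cams
import cv2,numpy as np
from scipy.spatial.transform import Rotation as R
F=np.diag([1,-1,-1.])
def un(name,px,z,m=None):
    m=m or cams.camera_model(name)
    u=cv2.undistortPoints(np.array(px,float).reshape(-1,1,2),m["K"],m["dist_coeffs"])[:,0]
    d=R.from_quat(m["orientation"]).apply(np.c_[u,np.ones(len(u))]@F)
    p=np.array(m["position"]); return p+d*((z-p[2])/d[:,2])[:,None]
def pj(name,P,m=None):
    m=m or cams.camera_model(name)
    Q=R.from_quat(m["orientation"]).inv().apply(np.atleast_2d(P)-m["position"])@F
    return cv2.projectPoints(Q,np.zeros(3),np.zeros(3),m["K"],m["dist_coeffs"])[0][:,0]
def plan(p,yaw=None):
    "offset cm in tool axes to world p"
    o=r.get_obs(); q=R.from_quat(o["orientation"])
    return q.inv().apply(np.array(p)-o["eef_pos"])*100
E
python3 - <<'E'
from h import *
np.set_printoptions(precision=4,suppress=True)
print("tins",un("top",[(377.1,223.7),(386.9,245.3),(422.6,247.9),(386.6,274.6),(428.7,271.7)],.0615))
print("purple",un("top",[(418.6,217.8),(457,216.8),(459.7,285.3)],.0615))
f=lambda L:[(x/5+180,y/5+205) for x,y in L]
print("pintle",un("top",f([(705,228)]),.094))
print("railU,L",un("top",f([(280,132),(600,103),(660,82),(290,225),(600,190),(670,201)]),.053))
print("stop corners",un("top",f([(248,110),(270,108),(258,250),(280,248)]),.058))
print("posts",un("top",f([(655,57),(655,240)]),.082))
print("gate top",un("top",f([(79,117),(102,120),(45,270),(66,272)]),.1))
print("stand",un("top",f([(122,155),(162,163),(138,270),(98,262)]),.034))
print("vice",un("top",[(290*.8,330*.8),(312*.8,330*.8),(282*.8,348*.8),(313*.8,348*.8)],.19))
print("nut, marker",un("top",[(414*.8,360*.8),(350*.8,366*.8),(402*.8,352*.8)],.01))
E
```

```text
tins [[ 0.5946 -0.2154  0.0615]
 [ 0.5268 -0.2437  0.0615]
 [ 0.5164 -0.3545  0.0615]
 [ 0.4365 -0.2399  0.0615]
 [ 0.4423 -0.3707  0.0615]]
purple [[ 0.6106 -0.3457  0.0615]
 [ 0.6115 -0.4672  0.0615]
 [ 0.3979 -0.4661  0.0615]]
pintle [[ 0.512 -0.04   0.094]]
railU,L [[ 0.5803  0.224   0.053 ]
 [ 0.5944  0.0239  0.053 ]
 [ 0.6069 -0.0136  0.053 ]
 [ 0.522   0.2179  0.053 ]
 [ 0.5401  0.0248  0.053 ]
 [ 0.5324 -0.0185  0.053 ]]
stop corners [[0.5939 0.2432 0.058 ]
 [0.5948 0.2294 0.058 ]
 [0.5064 0.2371 0.058 ]
 [0.5074 0.2234 0.058 ]]
posts [[ 0.6186 -0.0114  0.082 ]
 [ 0.5062 -0.0094  0.082 ]]
gate top [[0.5864 0.3402 0.1   ]
 [0.5843 0.326  0.1   ]
 [0.4934 0.3607 0.1   ]
 [0.492  0.3478 0.1   ]]
stand [[0.5698 0.3277 0.034 ]
 [0.5643 0.3021 0.034 ]
 [0.4969 0.3173 0.034 ]
 [0.5023 0.3428 0.034 ]]
vice [[0.471  0.2143 0.19  ]
 [0.4701 0.1638 0.19  ]
 [0.4302 0.2329 0.19  ]
 [0.4291 0.1619 0.19  ]]
nut, marker [[ 0.3997 -0.0696  0.01  ]
 [ 0.3876  0.0921  0.01  ]
 [ 0.4204 -0.0397  0.01  ]]
```

Rack: mouth ≈(0.571,−0.018), lane yaw 94.5°. This predicts the pintle to within 1 mm of where I measured it. Gate yaw ≈77.2°. Next I turn the tool so it closes along the lane and move over tin1.

The manual's scale: shifts go in shares of 60 cm and turns go in shares of 4 rad. Converting my numbers, 53.2 cm / 60 = 0.8867, -33.2 cm / 60 = -0.5533, 0.147 rad / 4 = 0.0368.

drive_tool(increments=[{"offset": [0, 0, -0.0833], "angular": [0, 0, 0.0368], "jaw": 0.8}, {"offset": [0.4433, -0.2767, -0.0833], "angular": [0, 0, 0.0368], "jaw": 0.8}, {"offset": [0.4433, -0.2767, -0.0833], "angular": [0, 0, 0.0368], "jaw": 0.8}, {"offset": [0.4433, -0.2767, -0.0833], "angular": [0, 0, 0.0368], "jaw": 0.8}, {"offset": [0.8867, -0.5533, -0.0833], "angular": [0, 0, 0.0368], "jaw": 0.8}, {"offset": [0.8867, -0.5533, -0.0833], "angular": [0, 0, 0.0368], "jaw": 0.8}, {"offset": [0.8867, -0.5533, -0.0833], "angular": [0, 0, 0.0368], "jaw": 0.8}, {"offset": [0.8867, -0.5533, -0.0833], "angular": [0, 0, 0.0368], "jaw": 0.8}, {"offset": [0.8867, -0.5533, -0.0833], "angular": [0, 0, 0.0368], "jaw": 0.8}, {"offset": [0.8867, -0.5533, -0.0833], "angular": [0, 0, 0.0368], "jaw": 0.8}, {"offset": [0.8867, -0.5533, -0.0833], "angular": [0, 0, 0.0368], "jaw": 0.8}, {"offset": [0.8867, -0.5533, -0.0833], "angular": [0, 0, 0.0368], "jaw": 0.8}])

```text
t: 1.3
eef_pos: [0.5414, -0.2685, 0.2554]
orientation: [0.999, 0.039, -0.0, -0.0]
contact_force: [0.2, -0.2, -0.3]
gripper_width: 0.801
finger_force: 0.0
```

drive_tool(increments=[{"offset": [0, 0, 0], "angular": [0, 0, 0], "jaw": 0.8}, {"offset": [0, 0, 0], "angular": [0, 0, 0], "jaw": 0.8}])

```text
t: 1.5
eef_pos: [0.5409, -0.2689, 0.2549]
orientation: [0.999, 0.04, -0.0, -0.0]
contact_force: [0.0, -0.8, -0.5]
gripper_width: 0.8
finger_force: 0.0
```

```bash
python3 - <<'E'
from h import *
np.set_printoptions(precision=4,suppress=True)
m=cams.camera_model("wrist"); im=cams.camera("wrist"); cv2.imwrite("pics/w1.png",im[:,:,::-1])
print(m["position"],m["orientation"])
T=np.array([[ 0.5946,-0.2154,.0615],[ 0.5268,-0.2437,.0615],[ 0.5164,-0.3545,.0615],[ 0.4365,-0.2399,.0615],[.4423,-.3707,.0615]])
print(pj("wrist",T,m)); print(r.get_obs()["eef_pos"])
E
```

```text
[ 0.6155 -0.2636  0.4348] [-0.0952  0.0882 -0.6715  0.7295]
[[266.694  150.574 ]
 [293.8753 228.2598]
 [411.9045 248.7059]
 [284.0248 317.9128]
 [417.8555 322.598 ]]
[ 0.5401 -0.2703  0.2551]
```

View pics/w1.png

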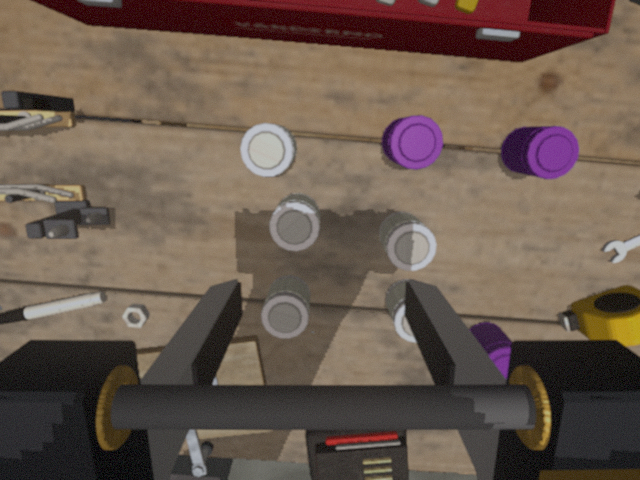

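Wrist view: tin1's lid is at (267,150), as predicted, and the other tins agree to about 3 px. Picking tin1.

Scaled: 22.5 cm / 60 = 0.375, 5.9 cm / 60 = 0.0983.

drive_tool(increments=[{"offset": [0.0983, -0.0833, 0.0667], "angular": [0, 0, 0], "jaw": 0.8}, {"offset": [0.0983, -0.0833, 0.1333], "angular": [0, 0, 0], "jaw": 0.8}, {"offset": [0.0983, -0.0833, 0.1833], "angular": [0, 0, 0], "jaw": 0.8}, {"offset": [0.0983, -0.0833, 0.2333], "angular": [0, 0, 0], "jaw": 0.8}, {"offset": [0.0983, -0.0833, 0.3], "angular": [0, 0, 0], "jaw": 0.8}, {"offset": [0.0983, -0.0833, 0.35], "angular": [0, 0, 0], "jaw": 0.8}, {"offset": [0.0983, -0.0833, 0.375], "angular": [0, 0, 0], "jaw": 0.8}, {"offset": [0.0983, -0.0833, 0.375], "angular": [0, 0, 0], "jaw": 0.8}, {"offset": [0.0983, -0.0833, 0.375], "angular": [0, 0, 0], "jaw": 0.4}, {"offset": [0.0983, -0.0833, 0.375], "angular": [0, 0, 0], "jaw": 0.4}, {"offset": [0.0983, -0.0833, 0.375], "angular": [0, 0, 0], "jaw": 0.4}, {"offset": [0.0983, -0.0833, 0.375], "angular": [0, 0, 0], "jaw": 0.4}], force=20)

```text
t: 2.75
eef_pos: [0.5959, -0.2158, 0.0316]
orientation: [0.999, 0.039, 0.001, 0.0]
contact_force: [-0.2, 2.5, 1.8]
gripper_width: 0.498
finger_force: 1.2
```

drive_tool(increments=[{"offset": [0, 0, 0], "angular": [0, 0, 0], "jaw": 0.4}, {"offset": [0, 0, 0], "angular": [0, 0, 0], "jaw": 0.4}])

```text
t: 2.95
eef_pos: [0.5959, -0.2157, 0.0315]
orientation: [0.999, 0.039, 0.001, 0.0]
contact_force: [-1.7, 0.7, 7.7]
gripper_width: 0.483
finger_force: 20.0
```

Scaled: -39.9 cm / 60 = -0.665, -39 cm / 60 = -0.65.

drive_tool(increments=[{"offset": [0, 0, -0.0667], "angular": [0, 0, 0], "jaw": 0.4}, {"offset": [0, 0, -0.1333], "angular": [0, 0, 0], "jaw": 0.4}, {"offset": [0, -0.05, -0.1833], "angular": [0, 0, 0], "jaw": 0.4}, {"offset": [-0.005, -0.1167, -0.1833], "angular": [0, 0, 0], "jaw": 0.4}, {"offset": [-0.0067, -0.2, -0.1833], "angular": [0, 0, 0], "jaw": 0.4}, {"offset": [-0.0083, -0.2833, -0.1833], "angular": [0, 0, 0], "jaw": 0.4}, {"offset": [-0.01, -0.3667, -0.1833], "angular": [0, 0, 0], "jaw": 0.4}, {"offset": [-0.0117, -0.45, -0.1833], "angular": [0, 0, 0], "jaw": 0.4}, {"offset": [-0.0133, -0.5333, -0.1833], "angular": [0, 0, 0], "jaw": 0.4}, {"offset": [-0.015, -0.6, -0.1833], "angular": [0, 0, 0], "jaw": 0.4}, {"offset": [-0.015, -0.65, -0.1833], "angular": [0, 0, 0], "jaw": 0.4}, {"offset": [-0.015, -0.665, -0.1833], "angular": [0, 0, 0], "jaw": 0.4}])

```text
t: 4.15
eef_pos: [0.5544, 0.1855, 0.1408]
orientation: [0.999, 0.041, 0.0, -0.001]
contact_force: [-0.5, -0.7, -1.6]
gripper_width: 0.486
finger_force: 20.0
```

drive_tool(increments=[{"offset": [0, 0, 0], "angular": [0, 0, 0], "jaw": 0.4}, {"offset": [0, 0, 0], "angular": [0, 0, 0], "jaw": 0.4}])

```text
t: 4.35
eef_pos: [0.5556, 0.1801, 0.1405]
orientation: [0.999, 0.038, -0.0, 0.0]
contact_force: [-0.6, -0.8, -1.5]
gripper_width: 0.487
finger_force: 20.0
```

```bash
python3 - <<'E'
from h import *
m=cams.camera_model("wrist"); im=cams.camera("wrist"); cv2.imwrite("pics/w2.png",im[:,:,::-1])
print(r.get_obs()["eef_pos"])
E
```

```text
[0.55566346 0.17964843 0.14046833]
```

View pics/w2.png

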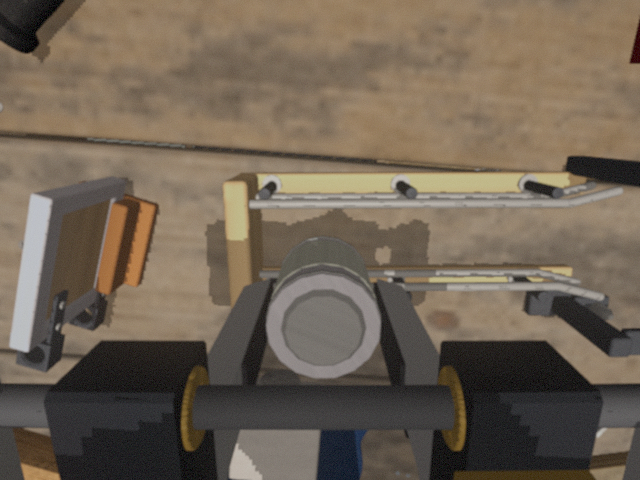

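```bash
python3 - <<'E'
from h import *
np.set_printoptions(precision=4,suppress=True)
M=np.array([.571,-.018,0]);ex=np.array([-.08,.9968,0]);ey=np.array([-.9968,-.08,0])
P=un("wrist",[(300,203),(540,205),(440,284),(550,289),(230,182),(560,163)],.053)-M
print(np.c_[P@ex,P@ey])
P=un("wrist",[(235,183)],.058)-M;print(P@ex,P@ey)
E
```

```text
[[ 0.2124 -0.03  ]
 [ 0.056  -0.0286]
 [ 0.1177  0.026 ]
 [ 0.0413  0.0299]
 [ 0.2571 -0.0437]
 [ 0.0466 -0.0556]]
[0.2528] [-0.0437]
```

The lane is confirmed centred to within about 1.5 mm. Lowering tin1 and releasing it.

Scaled: 10.8 cm / 60 = 0.18, 10.4 cm / 60 = 0.1733.

drive_tool(increments=[{"offset": [0, 0, 0.05], "angular": [0, 0, 0], "jaw": 0.4}, {"offset": [0, 0, 0.1], "angular": [0, 0, 0], "jaw": 0.4}, {"offset": [0, 0, 0.1333], "angular": [0, 0, 0], "jaw": 0.4}, {"offset": [0, 0, 0.1583], "angular": [0, 0, 0], "jaw": 0.4}, {"offset": [0, 0, 0.1733], "angular": [0, 0, 0], "jaw": 0.4}, {"offset": [0, 0, 0.18], "angular": [0, 0, 0], "jaw": 0.4}, {"offset": [0, 0, 0.18], "angular": [0, 0, 0], "jaw": 0.4}, {"offset": [0, 0, 0.18], "angular": [0, 0, 0], "jaw": 0.4}])

```text
t: 5.2
eef_pos: [0.5559, 0.1815, 0.0333]
orientation: [0.999, 0.039, 0.001, -0.0]
contact_force: [-0.3, -0.8, -1.5]
gripper_width: 0.488
finger_force: 20.0
```

Scaled: -15 cm / 60 = -0.25, -12 cm / 60 = -0.2.

drive_tool(increments=[{"offset": [0, 0, 0], "angular": [0, 0, 0], "jaw": 0.56}, {"offset": [0, 0, 0], "angular": [0, 0, 0], "jaw": 0.56}, {"offset": [0, 0, 0], "angular": [0, 0, 0], "jaw": 0.56}, {"offset": [0, 0, -0.05], "angular": [0, 0, 0], "jaw": 0.56}, {"offset": [0, 0, -0.1], "angular": [0, 0, 0], "jaw": 0.56}, {"offset": [0, 0, -0.15], "angular": [0, 0, 0], "jaw": 0.56}, {"offset": [0, 0, -0.2], "angular": [0, 0, 0], "jaw": 0.7}, {"offset": [0, 0, -0.25], "angular": [0, 0, 0], "jaw": 0.8}, {"offset": [0, 0, -0.25], "angular": [0, 0, 0], "jaw": 0.8}])

```text
t: 6.1
eef_pos: [0.5572, 0.1823, 0.1868]
orientation: [0.999, 0.039, 0.003, -0.001]
contact_force: [0.1, 1.5, -0.6]
gripper_width: 0.779
finger_force: 0.0
```

```bash
cat >> h.py <<'E'
M0=np.array([.571,-.018,0]);EX=np.array([-.08,.9968,0]);EY=np.array([-.9968,-.08,0])
def lids(im,cam,m=None,z=.0615,amin=60,amax=250):
    hsv=cv2.cvtColor(im,cv2.COLOR_RGB2HSV)
    mk=((hsv[...,1]<45)&(hsv[...,2]>175)).astype(np.uint8)
    n,_,st,c=cv2.connectedComponentsWithStats(mk)
    out=[]
    for i in range(1,n):
        a=st[i,4]; w,h=st[i,2:4]
        if amin<a<amax and .75<w/h<1.33 and a>.6*w*h: out.append((c[i],a))
    for (u,a) in out:
        p=un(cam,[u],z,m)[0]; q=p-M0
        if .3<p[0]<.68 and -.6<p[1]<.3: print(u.round(1),a,"w",p[:2].round(4),"rack",round(q@EX,4),round(q@EY,4))
E
cat > look.py <<'E'
from h import *
import sys
im=cams.camera("top"); np.save("t.npy",im); lids(im,"top")
o=r.get_obs(); print(o["t"],o["eef_pos"].round(4))
if len(sys.argv)>1:
    print("plan",plan([float(v) for v in sys.argv[1:4]]).round(2))
E
python3 look.py .5268 -.2437 .187
```

```text
[386.6 244.3] 195 w [ 0.5299 -0.2428] rack -0.2208 0.0589
[422.5 247.3] 195 w [ 0.5183 -0.3541] rack -0.3309 0.0794
[428.6 271. ] 193 w [ 0.4444 -0.3703] rack -0.341 0.1544
[386.5 274. ] 199 w [ 0.4383 -0.2398] rack -0.2105 0.15
[331.4 287.3] 63 w [ 0.4014 -0.0697] rack -0.0379 0.1732
6.15 [0.5564 0.1818 0.1846]
plan [-6.25 42.19 -0.3 ]
```

Scaled: 42.2 cm / 60 = 0.7033, 41 cm / 60 = 0.6833.

drive_tool(increments=[{"offset": [-0.01, 0.0667, 0], "angular": [0, 0, 0], "jaw": 0.8}, {"offset": [-0.02, 0.15, 0], "angular": [0, 0, 0], "jaw": 0.8}, {"offset": [-0.0333, 0.2333, 0], "angular": [0, 0, 0], "jaw": 0.8}, {"offset": [-0.0467, 0.3167, 0], "angular": [0, 0, 0], "jaw": 0.8}, {"offset": [-0.0567, 0.4, 0], "angular": [0, 0, 0], "jaw": 0.8}, {"offset": [-0.07, 0.4833, 0], "angular": [0, 0, 0], "jaw": 0.8}, {"offset": [-0.0833, 0.5667, 0], "angular": [0, 0, 0], "jaw": 0.8}, {"offset": [-0.0933, 0.6417, 0], "angular": [0, 0, 0], "jaw": 0.8}, {"offset": [-0.1, 0.6833, 0.0333], "angular": [0, 0, 0], "jaw": 0.8}, {"offset": [-0.1, 0.7033, 0.0833], "angular": [0, 0, 0], "jaw": 0.8}, {"offset": [-0.1, 0.7033, 0.1333], "angular": [0, 0, 0], "jaw": 0.8}, {"offset": [-0.1, 0.7033, 0.1333], "angular": [0, 0, 0], "jaw": 0.8}])

```text
t: 7.35
eef_pos: [0.5254, -0.2433, 0.0982]
orientation: [0.999, 0.039, -0.003, -0.001]
contact_force: [-1.4, 0.2, 0.7]
gripper_width: 0.8
finger_force: 0.0
```

Scaled: 7.2 cm / 60 = 0.12, 6 cm / 60 = 0.1.

drive_tool(increments=[{"offset": [0, 0, 0.05], "angular": [0, 0, 0], "jaw": 0.8}, {"offset": [0, 0, 0.1], "angular": [0, 0, 0], "jaw": 0.8}, {"offset": [0, 0, 0.12], "angular": [0, 0, 0], "jaw": 0.8}, {"offset": [0, 0, 0.12], "angular": [0, 0, 0], "jaw": 0.8}, {"offset": [0, 0, 0.12], "angular": [0, 0, 0], "jaw": 0.4}, {"offset": [0, 0, 0.12], "angular": [0, 0, 0], "jaw": 0.4}, {"offset": [0, 0, 0.12], "angular": [0, 0, 0], "jaw": 0.4}, {"offset": [0, 0, 0.12], "angular": [0, 0, 0], "jaw": 0.4}, {"offset": [0, 0, 0.12], "angular": [0, 0, 0], "jaw": 0.4}, {"offset": [0, 0, 0.12], "angular": [0, 0, 0], "jaw": 0.4}], force=20)

```text
t: 8.35
eef_pos: [0.5287, -0.2441, 0.0313]
orientation: [0.999, 0.039, 0.0, 0.0]
contact_force: [-1.7, 1.4, 9.0]
gripper_width: 0.483
finger_force: 20.0
```

Scaled: -35 cm / 60 = -0.5833, -34 cm / 60 = -0.5667.

drive_tool(increments=[{"offset": [0, 0, -0.0667], "angular": [0, 0, 0], "jaw": 0.4}, {"offset": [0, 0, -0.1333], "angular": [0, 0, 0], "jaw": 0.4}, {"offset": [0.0333, -0.05, -0.1833], "angular": [0, 0, 0], "jaw": 0.4}, {"offset": [0.0667, -0.1167, -0.1833], "angular": [0, 0, 0], "jaw": 0.4}, {"offset": [0.1, -0.1833, -0.1833], "angular": [0, 0, 0], "jaw": 0.4}, {"offset": [0.1, -0.2667, -0.1833], "angular": [0, 0, 0], "jaw": 0.4}, {"offset": [0.1, -0.35, -0.1833], "angular": [0, 0, 0], "jaw": 0.4}, {"offset": [0.1, -0.4333, -0.1833], "angular": [0, 0, 0], "jaw": 0.4}, {"offset": [0.1, -0.5167, -0.1833], "angular": [0, 0, 0], "jaw": 0.4}, {"offset": [0.1, -0.5667, -0.1833], "angular": [0, 0, 0], "jaw": 0.4}, {"offset": [0.1, -0.5833, -0.1833], "angular": [0, 0, 0], "jaw": 0.4}, {"offset": [0.1, -0.5833, -0.1833], "angular": [0, 0, 0], "jaw": 0.4}])

```text
t: 9.55
eef_pos: [0.5607, 0.1109, 0.1406]
orientation: [0.999, 0.04, -0.0, -0.0]
contact_force: [-0.1, 0.1, -1.6]
gripper_width: 0.487
finger_force: 20.0
```

drive_tool(increments=[{"offset": [0, 0, 0], "angular": [0, 0, 0], "jaw": 0.4}, {"offset": [0, 0, 0], "angular": [0, 0, 0], "jaw": 0.4}, {"offset": [0, 0, 0], "angular": [0, 0, 0], "jaw": 0.4}])

```text
t: 9.85
eef_pos: [0.5612, 0.108, 0.1405]
orientation: [0.999, 0.038, -0.0, 0.0]
contact_force: [-0.5, -0.7, -1.4]
gripper_width: 0.485
finger_force: 20.0
```

Scaled: 10.9 cm / 60 = 0.1817, 10.4 cm / 60 = 0.1733.

drive_tool(increments=[{"offset": [0, 0, 0.05], "angular": [0, 0, 0], "jaw": 0.4}, {"offset": [0, 0, 0.1], "angular": [0, 0, 0], "jaw": 0.4}, {"offset": [0, 0, 0.1333], "angular": [0, 0, 0], "jaw": 0.4}, {"offset": [0, 0, 0.1583], "angular": [0, 0, 0], "jaw": 0.4}, {"offset": [0, 0, 0.1733], "angular": [0, 0, 0], "jaw": 0.4}, {"offset": [0, 0, 0.1817], "angular": [0, 0, 0], "jaw": 0.4}, {"offset": [0, 0, 0.1817], "angular": [0, 0, 0], "jaw": 0.4}, {"offset": [0, 0, 0.1817], "angular": [0, 0, 0], "jaw": 0.4}, {"offset": [0, 0, 0.1817], "angular": [0, 0, 0], "jaw": 0.56}, {"offset": [0, 0, 0.1817], "angular": [0, 0, 0], "jaw": 0.56}, {"offset": [0, 0, 0.1817], "angular": [0, 0, 0], "jaw": 0.56}])

```text
t: 10.95
eef_pos: [0.5612, 0.1096, 0.0319]
orientation: [0.999, 0.039, 0.0, -0.0]
contact_force: [0.2, 0.9, -0.8]
gripper_width: 0.56
finger_force: 0.0
```

Scaled: -8 cm / 60 = -0.1333, 7 cm / 60 = 0.1167.

drive_tool(increments=[{"offset": [0, 0, -0.05], "angular": [0, 0, 0], "jaw": 0.56}, {"offset": [0, 0, -0.1], "angular": [0, 0, 0], "jaw": 0.56}, {"offset": [0, 0, -0.1333], "angular": [0, 0, 0], "jaw": 0.5}, {"offset": [0, 0.05, -0.1333], "angular": [0, 0, 0], "jaw": 0}, {"offset": [0, 0.1167, -0.1333], "angular": [0, 0, 0], "jaw": 0}, {"offset": [0, 0.1167, -0.1333], "angular": [0, 0, 0], "jaw": 0}, {"offset": [0, 0.1167, -0.1], "angular": [0, 0, 0], "jaw": 0}, {"offset": [0, 0.1167, -0.05], "angular": [0, 0, 0], "jaw": 0}, {"offset": [0, 0.1167, 0], "angular": [0, 0, 0], "jaw": 0}, {"offset": [0, 0.1167, 0.0167], "angular": [0, 0, 0], "jaw": 0}, {"offset": [0, 0.1167, 0.0167], "angular": [0, 0, 0], "jaw": 0}])

```text
t: 12.05
eef_pos: [0.5656, 0.04, 0.0205]
orientation: [0.999, 0.039, -0.001, 0.0]
contact_force: [0.8, 0.4, -0.7]
gripper_width: -0.002
finger_force: 0.0
```

```bash
python3 look.py .5598 .1221 .022; python3 -c "
import numpy as np,cv2
im=np.load('t.npy')[200:280,220:380,::-1];cv2.imwrite('pics/c3.png',cv2.resize(im,None,fx=5,fy=5,interpolation=cv2.INTER_CUBIC))"
```

```text
[422.5 247.3] 197 w [ 0.5181 -0.3543] rack -0.331 0.0796
[240.  268.6] 240 w [0.4637 0.2106] rack 0.2364 0.0887
[428.6 271. ] 193 w [ 0.4444 -0.3703] rack -0.341 0.1544
[386.5 274. ] 199 w [ 0.4383 -0.2398] rack -0.2105 0.15
12.1 [0.5664 0.0401 0.0218]
plan [-0.02 -8.23 -0.02]
```

View pics/c3.png

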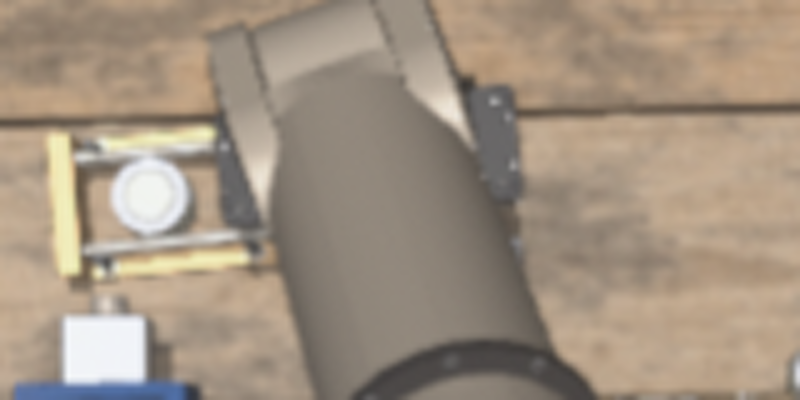

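Tin1 stands in the lane at (150,195), and the arm hides tin2. Pushing both now.

Scaled: -7.5 cm / 60 = -0.125, -7 cm / 60 = -0.1167.

drive_tool(increments=[{"offset": [0, -0.0117, 0], "angular": [0, 0, 0], "jaw": 0}, {"offset": [0, -0.0233, 0], "angular": [0, 0, 0], "jaw": 0}, {"offset": [0, -0.035, 0], "angular": [0, 0, 0], "jaw": 0}, {"offset": [0, -0.0467, 0], "angular": [0, 0, 0], "jaw": 0}, {"offset": [0, -0.0583, 0], "angular": [0, 0, 0], "jaw": 0}, {"offset": [0, -0.07, 0], "angular": [0, 0, 0], "jaw": 0}, {"offset": [0, -0.0817, 0], "angular": [0, 0, 0], "jaw": 0}, {"offset": [0, -0.0933, 0], "angular": [0, 0, 0], "jaw": 0}, {"offset": [0, -0.105, 0], "angular": [0, 0, 0], "jaw": 0}, {"offset": [0, -0.1167, 0], "angular": [0, 0, 0], "jaw": 0}, {"offset": [0, -0.125, 0], "angular": [0, 0, 0], "jaw": 0}, {"offset": [0, -0.125, 0], "angular": [0, 0, 0], "jaw": 0}])

```text
t: 13.3
eef_pos: [0.5604, 0.1157, 0.0214]
orientation: [0.999, 0.039, -0.0, -0.0]
contact_force: [-0.1, -0.1, 0.5]
gripper_width: 0.007
finger_force: 0.0
```

Scaled: -0.5 cm / 60 = -0.0083, -0.4 cm / 60 = -0.0067.

drive_tool(increments=[{"offset": [0, -0.0033, 0], "angular": [0, 0, 0], "jaw": 0}, {"offset": [0, -0.0067, 0], "angular": [0, 0, 0], "jaw": 0}, {"offset": [0, -0.0083, 0], "angular": [0, 0, 0], "jaw": 0}, {"offset": [0, -0.0083, 0], "angular": [0, 0, 0], "jaw": 0}])

```text
t: 13.7
eef_pos: [0.5602, 0.1196, 0.0215]
orientation: [0.999, 0.039, -0.0, -0.0]
contact_force: [0.4, -1.4, -0.6]
gripper_width: 0.005
finger_force: 0.5
```

Scaled: -0.4 cm / 60 = -0.0067, -0.2 cm / 60 = -0.0033.

drive_tool(increments=[{"offset": [0, -0.0033, 0], "angular": [0, 0, 0], "jaw": 0}, {"offset": [0, -0.0067, 0], "angular": [0, 0, 0], "jaw": 0}, {"offset": [0, -0.0067, 0], "angular": [0, 0, 0], "jaw": 0}])

```text
t: 14.0
eef_pos: [0.5599, 0.1237, 0.0215]
orientation: [0.999, 0.039, -0.0, 0.0]
contact_force: [0.1, -1.6, -0.4]
gripper_width: 0.008
finger_force: 0.8
```

Scaled: -0.3 cm / 60 = -0.005, -0.2 cm / 60 = -0.0033.

drive_tool(increments=[{"offset": [0, -0.0033, 0], "angular": [0, 0, 0], "jaw": 0}, {"offset": [0, -0.005, 0], "angular": [0, 0, 0], "jaw": 0}, {"offset": [0, -0.005, 0], "angular": [0, 0, 0], "jaw": 0}])

```text
t: 14.3
eef_pos: [0.5598, 0.1239, 0.0215]
orientation: [0.999, 0.038, -0.0, 0.001]
contact_force: [0.8, -15.0, 3.0]
gripper_width: 0.005
finger_force: 7.5
```

Contact at 15 N, so these two are packed. Backing off, lifting, and moving toward tin3.

Scaled: 33 cm / 60 = 0.55, 31 cm / 60 = 0.5167.

drive_tool(increments=[{"offset": [0, 0.0333, 0], "angular": [0, 0, 0], "jaw": 0}, {"offset": [0, 0.05, 0], "angular": [0, 0, 0], "jaw": 0}, {"offset": [0, 0.05, -0.0667], "angular": [0, 0, 0], "jaw": 0}, {"offset": [0, 0.05, -0.1333], "angular": [0, 0, 0], "jaw": 0.8}, {"offset": [0, 0.1167, -0.1833], "angular": [0, 0, 0], "jaw": 0.8}, {"offset": [0, 0.2, -0.1833], "angular": [0, 0, 0], "jaw": 0.8}, {"offset": [0, 0.2833, -0.1833], "angular": [0, 0, 0], "jaw": 0.8}, {"offset": [0, 0.3667, -0.1833], "angular": [0, 0, 0], "jaw": 0.8}, {"offset": [-0.0333, 0.45, -0.1833], "angular": [0, 0, 0], "jaw": 0.8}, {"offset": [-0.0667, 0.5167, -0.1833], "angular": [0, 0, 0], "jaw": 0.8}, {"offset": [-0.1, 0.55, -0.1833], "angular": [0, 0, 0], "jaw": 0.8}, {"offset": [-0.1, 0.55, -0.1833], "angular": [0, 0, 0], "jaw": 0.8}])

```text
t: 15.5
eef_pos: [0.5229, -0.211, 0.1314]
orientation: [0.999, 0.036, -0.0, 0.0]
contact_force: [0.7, 0.3, -0.4]
gripper_width: 0.737
finger_force: 0.0
```

drive_tool(increments=[{"offset": [0, 0, 0], "angular": [0, 0, 0], "jaw": 0.8}, {"offset": [0, 0, 0], "angular": [0, 0, 0], "jaw": 0.8}])

```text
t: 15.7
eef_pos: [0.5263, -0.2058, 0.1316]
orientation: [0.999, 0.04, 0.0, -0.0]
contact_force: [1.0, -0.5, 0.3]
gripper_width: 0.794
finger_force: 0.0
```

```bash
python3 look.py .5182 -.3542 .131; python3 -c "
from h import *
m=cams.camera_model('wrist');print('wrist');lids(cams.camera('wrist'),'wrist',m,amin=400,amax=9000)"
```

```text
[240.  268.6] 242 w [0.4637 0.2106] rack 0.2364 0.0887
[428.5 271. ] 196 w [ 0.4445 -0.3701] rack -0.3409 0.1543
[331.4 287.2] 62 w [ 0.4014 -0.0694] rack -0.0377 0.1731
15.75 [ 0.5263 -0.2057  0.1315]
plan [-1.99 14.74  0.05]
wrist
```

Scaled: 14.8 cm / 60 = 0.2467, 13.5 cm / 60 = 0.225.

drive_tool(increments=[{"offset": [-0.01, 0.0667, 0], "angular": [0, 0, 0], "jaw": 0.8}, {"offset": [-0.0217, 0.15, 0], "angular": [0, 0, 0], "jaw": 0.8}, {"offset": [-0.0333, 0.225, 0], "angular": [0, 0, 0], "jaw": 0.8}, {"offset": [-0.0333, 0.2467, 0], "angular": [0, 0, 0], "jaw": 0.8}, {"offset": [-0.0333, 0.2467, 0.0333], "angular": [0, 0, 0], "jaw": 0.8}, {"offset": [-0.0333, 0.2467, 0.0833], "angular": [0, 0, 0], "jaw": 0.8}, {"offset": [-0.0333, 0.2467, 0.1333], "angular": [0, 0, 0], "jaw": 0.8}, {"offset": [-0.0333, 0.2467, 0.1667], "angular": [0, 0, 0], "jaw": 0.8}, {"offset": [-0.0333, 0.2467, 0.1667], "angular": [0, 0, 0], "jaw": 0.8}])

```text
t: 16.7
eef_pos: [0.5163, -0.354, 0.0287]
orientation: [0.999, 0.04, -0.002, -0.001]
contact_force: [-0.5, -0.2, 0.4]
gripper_width: 0.803
finger_force: 0.0
```

drive_tool(increments=[{"offset": [0, 0, 0], "angular": [0, 0, 0], "jaw": 0.4}, {"offset": [0, 0, 0], "angular": [0, 0, 0], "jaw": 0.4}, {"offset": [0, 0, 0], "angular": [0, 0, 0], "jaw": 0.4}, {"offset": [0, 0, 0], "angular": [0, 0, 0], "jaw": 0.4}, {"offset": [0, 0, 0], "angular": [0, 0, 0], "jaw": 0.4}, {"offset": [0, 0, 0], "angular": [0, 0, 0], "jaw": 0.4}])

```text
t: 17.3
eef_pos: [0.5175, -0.3562, 0.0324]
orientation: [0.999, 0.039, 0.001, 0.0]
contact_force: [-0.7, 1.8, 8.1]
gripper_width: 0.484
finger_force: 20.0
```

Scaled: -43.8 cm / 60 = -0.73, -41.5 cm / 60 = -0.6917.

drive_tool(increments=[{"offset": [0, 0, -0.0667], "angular": [0, 0, 0], "jaw": 0.4}, {"offset": [0, 0, -0.1333], "angular": [0, 0, 0], "jaw": 0.4}, {"offset": [0.0167, -0.0667, -0.1833], "angular": [0, 0, 0], "jaw": 0.4}, {"offset": [0.0333, -0.15, -0.1833], "angular": [0, 0, 0], "jaw": 0.4}, {"offset": [0.05, -0.2333, -0.1833], "angular": [0, 0, 0], "jaw": 0.4}, {"offset": [0.0833, -0.3083, -0.1833], "angular": [0, 0, 0], "jaw": 0.4}, {"offset": [0.1167, -0.3833, -0.1833], "angular": [0, 0, 0], "jaw": 0.4}, {"offset": [0.1333, -0.4583, -0.1833], "angular": [0, 0, 0], "jaw": 0.4}, {"offset": [0.1333, -0.5333, -0.1833], "angular": [0, 0, 0], "jaw": 0.4}, {"offset": [0.1333, -0.6167, -0.1833], "angular": [0, 0, 0], "jaw": 0.4}, {"offset": [0.1333, -0.6917, -0.1833], "angular": [0, 0, 0], "jaw": 0.4}, {"offset": [0.1333, -0.73, -0.1833], "angular": [0, 0, 0], "jaw": 0.4}])

```text
t: 18.5
eef_pos: [0.562, 0.091, 0.142]
orientation: [0.999, 0.041, 0.0, -0.001]
contact_force: [0.4, -0.9, -1.0]
gripper_width: 0.482
finger_force: 20.0
```

drive_tool(increments=[{"offset": [0, 0, 0], "angular": [0, 0, 0], "jaw": 0.4}, {"offset": [0, 0, 0], "angular": [0, 0, 0], "jaw": 0.4}, {"offset": [0, 0, 0], "angular": [0, 0, 0], "jaw": 0.4}])

```text
t: 18.8
eef_pos: [0.5629, 0.0853, 0.1416]
orientation: [0.999, 0.038, 0.0, 0.0]
contact_force: [0.0, -0.2, -1.5]
gripper_width: 0.486
finger_force: 20.0
```

Scaled: 10.9 cm / 60 = 0.1817, 10.4 cm / 60 = 0.1733.

drive_tool(increments=[{"offset": [0, 0, 0.05], "angular": [0, 0, 0], "jaw": 0.4}, {"offset": [0, 0, 0.1], "angular": [0, 0, 0], "jaw": 0.4}, {"offset": [0, 0, 0.1333], "angular": [0, 0, 0], "jaw": 0.4}, {"offset": [0, 0, 0.1583], "angular": [0, 0, 0], "jaw": 0.4}, {"offset": [0, 0, 0.1733], "angular": [0, 0, 0], "jaw": 0.4}, {"offset": [0, 0, 0.1817], "angular": [0, 0, 0], "jaw": 0.4}, {"offset": [0, 0, 0.1817], "angular": [0, 0, 0], "jaw": 0.4}, {"offset": [0, 0, 0.1817], "angular": [0, 0, 0], "jaw": 0.4}, {"offset": [0, 0, 0.1817], "angular": [0, 0, 0], "jaw": 0.56}, {"offset": [0, 0, 0.1817], "angular": [0, 0, 0], "jaw": 0.56}, {"offset": [0, 0, 0.1817], "angular": [0, 0, 0], "jaw": 0.56}])

```text
t: 19.9
eef_pos: [0.563, 0.0867, 0.0329]
orientation: [0.999, 0.039, 0.0, -0.0]
contact_force: [-0.3, -0.2, 0.4]
gripper_width: 0.56
finger_force: 0.0
```

Scaled: 21 cm / 60 = 0.35, 19 cm / 60 = 0.3167.

drive_tool(increments=[{"offset": [0, 0, -0.0667], "angular": [0, 0, 0], "jaw": 0.56}, {"offset": [0, 0, -0.1333], "angular": [0, 0, 0], "jaw": 0.56}, {"offset": [0, 0.05, -0.2], "angular": [0, 0, 0], "jaw": 0.8}, {"offset": [-0.0167, 0.1333, -0.2], "angular": [0, 0, 0], "jaw": 0.8}, {"offset": [-0.05, 0.2, -0.2], "angular": [0, 0, 0], "jaw": 0.8}, {"offset": [-0.0833, 0.2667, -0.2], "angular": [0, 0, 0], "jaw": 0.8}, {"offset": [-0.1167, 0.3167, -0.2], "angular": [0, 0, 0], "jaw": 0.8}, {"offset": [-0.1333, 0.35, -0.2], "angular": [0, 0, 0], "jaw": 0.8}, {"offset": [-0.1333, 0.35, -0.2], "angular": [0, 0, 0], "jaw": 0.8}, {"offset": [-0.1333, 0.35, -0.2], "angular": [0, 0, 0], "jaw": 0.8}])

```text
t: 20.9
eef_pos: [0.4995, -0.1289, 0.1527]
orientation: [0.999, 0.038, 0.0, -0.0]
contact_force: [-0.2, 0.1, 0.0]
gripper_width: 0.798
finger_force: 0.0
```

```bash
python3 look.py .4383 -.2398 .03
```

```text
[240.  268.6] 241 w [0.4636 0.2107] rack 0.2365 0.0887
[428.6 271. ] 193 w [ 0.4444 -0.3703] rack -0.341 0.1544
20.95 [ 0.4997 -0.1281  0.1527]
plan [-7.   10.65 12.26]
```

```bash
python3 - <<'E'
from h import *
s=cams.camera("side"); print(pj("side",[[.4383,-.2398,.0615],[.4444,-.3703,.0615],[.5629,.085,.0615],[.552,.2,.0615]]))
cv2.imwrite("pics/s4.png",cv2.resize(s[170:340,220:420,::-1],None,fx=3.5,fy=3.5,interpolation=cv2.INTER_CUBIC))
E
```

```text
[[262.72850851 278.24251751]
 [257.23318752 313.29210688]
 [313.97643727 211.28505934]
 [313.45755365 191.45690366]]
```

View pics/s4.png

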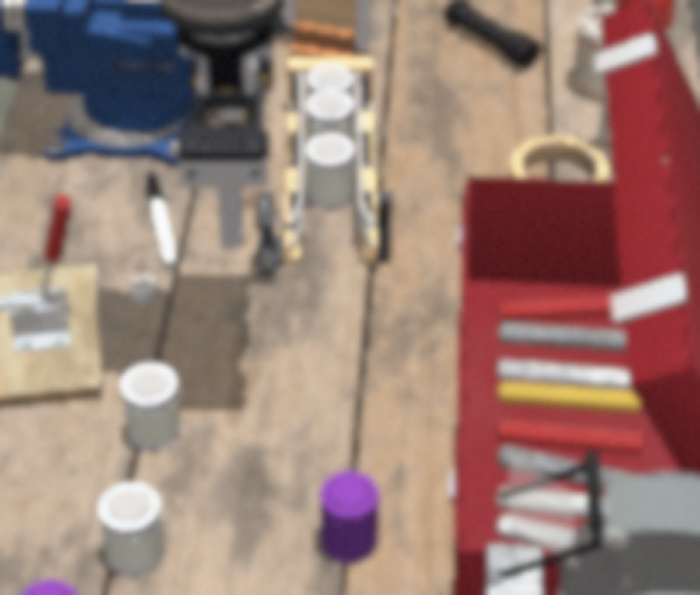

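The side crop shows tin4's lid at original pixel (262.6,279), as predicted, tin5 in place, two tins packed at the stop and the third in the lane. Picking tin4.

Scaled: 12.1 cm / 60 = 0.2017, 11 cm / 60 = 0.1833.

drive_tool(increments=[{"offset": [-0.05, 0.0667, 0], "angular": [0, 0, 0], "jaw": 0.8}, {"offset": [-0.1, 0.1333, 0], "angular": [0, 0, 0], "jaw": 0.8}, {"offset": [-0.1167, 0.1767, 0], "angular": [0, 0, 0], "jaw": 0.8}, {"offset": [-0.1167, 0.1767, 0.0333], "angular": [0, 0, 0], "jaw": 0.8}, {"offset": [-0.1167, 0.1767, 0.0833], "angular": [0, 0, 0], "jaw": 0.8}, {"offset": [-0.1167, 0.1767, 0.1333], "angular": [0, 0, 0], "jaw": 0.8}, {"offset": [-0.1167, 0.1767, 0.1833], "angular": [0, 0, 0], "jaw": 0.8}, {"offset": [-0.1167, 0.1767, 0.2017], "angular": [0, 0, 0], "jaw": 0.8}, {"offset": [-0.1167, 0.1767, 0.2017], "angular": [0, 0, 0], "jaw": 0.8}, {"offset": [-0.1167, 0.1767, 0.2017], "angular": [0, 0, 0], "jaw": 0.8}])

```text
t: 22.0
eef_pos: [0.4385, -0.2398, 0.0323]
orientation: [0.999, 0.039, 0.0, 0.0]
contact_force: [0.0, 0.6, -0.2]
gripper_width: 0.8
finger_force: 0.0
```

drive_tool(increments=[{"offset": [0, 0, 0], "angular": [0, 0, 0], "jaw": 0.4}, {"offset": [0, 0, 0], "angular": [0, 0, 0], "jaw": 0.4}, {"offset": [0, 0, 0], "angular": [0, 0, 0], "jaw": 0.4}, {"offset": [0, 0, 0], "angular": [0, 0, 0], "jaw": 0.4}, {"offset": [0, 0, 0], "angular": [0, 0, 0], "jaw": 0.4}, {"offset": [0, 0, 0], "angular": [0, 0, 0], "jaw": 0.4}])

```text
t: 22.6
eef_pos: [0.438, -0.2401, 0.0319]
orientation: [0.999, 0.039, 0.0, 0.0]
contact_force: [-2.4, 0.8, 7.4]
gripper_width: 0.488
finger_force: 20.0
```

Scaled: -24.1 cm / 60 = -0.4017, -24 cm / 60 = -0.4.

drive_tool(increments=[{"offset": [0, 0, -0.0667], "angular": [0, 0, 0], "jaw": 0.4}, {"offset": [0, 0, -0.1333], "angular": [0, 0, 0], "jaw": 0.4}, {"offset": [0.05, -0.0333, -0.1833], "angular": [0, 0, 0], "jaw": 0.4}, {"offset": [0.1167, -0.0833, -0.1833], "angular": [0, 0, 0], "jaw": 0.4}, {"offset": [0.1833, -0.1333, -0.1833], "angular": [0, 0, 0], "jaw": 0.4}, {"offset": [0.2333, -0.1833, -0.1833], "angular": [0, 0, 0], "jaw": 0.4}, {"offset": [0.25, -0.25, -0.1833], "angular": [0, 0, 0], "jaw": 0.4}, {"offset": [0.25, -0.3167, -0.1833], "angular": [0, 0, 0], "jaw": 0.4}, {"offset": [0.25, -0.3667, -0.1833], "angular": [0, 0, 0], "jaw": 0.4}, {"offset": [0.25, -0.4, -0.1833], "angular": [0, 0, 0], "jaw": 0.4}, {"offset": [0.25, -0.4017, -0.1833], "angular": [0, 0, 0], "jaw": 0.4}, {"offset": [0.25, -0.4017, -0.1833], "angular": [0, 0, 0], "jaw": 0.4}])

```text
t: 23.8
eef_pos: [0.5685, 0.0119, 0.1414]
orientation: [0.999, 0.039, -0.0, 0.0]
contact_force: [-0.1, -0.8, -1.6]
gripper_width: 0.485
finger_force: 20.0
```

drive_tool(increments=[{"offset": [0, 0, 0], "angular": [0, 0, 0], "jaw": 0.4}, {"offset": [0, 0, 0], "angular": [0, 0, 0], "jaw": 0.4}, {"offset": [0, 0, 0], "angular": [0, 0, 0], "jaw": 0.4}])

```text
t: 24.1
eef_pos: [0.5686, 0.011, 0.1415]
orientation: [0.999, 0.038, -0.0, 0.0]
contact_force: [-0.5, -0.8, -0.7]
gripper_width: 0.486
finger_force: 20.0
```

Scaled: 10.9 cm / 60 = 0.1817, 10.4 cm / 60 = 0.1733.

drive_tool(increments=[{"offset": [0, 0, 0.05], "angular": [0, 0, 0], "jaw": 0.4}, {"offset": [0, 0, 0.1], "angular": [0, 0, 0], "jaw": 0.4}, {"offset": [0, 0, 0.1333], "angular": [0, 0, 0], "jaw": 0.4}, {"offset": [0, 0, 0.1583], "angular": [0, 0, 0], "jaw": 0.4}, {"offset": [0, 0, 0.1733], "angular": [0, 0, 0], "jaw": 0.4}, {"offset": [0, 0, 0.1817], "angular": [0, 0, 0], "jaw": 0.4}, {"offset": [0, 0, 0.1817], "angular": [0, 0, 0], "jaw": 0.4}, {"offset": [0, 0, 0.1817], "angular": [0, 0, 0], "jaw": 0.4}, {"offset": [0, 0, 0.1817], "angular": [0, 0, 0], "jaw": 0.56}, {"offset": [0, 0, 0.1817], "angular": [0, 0, 0], "jaw": 0.56}, {"offset": [0, 0, 0.1817], "angular": [0, 0, 0], "jaw": 0.56}])

```text
t: 25.2
eef_pos: [0.5688, 0.0119, 0.0329]
orientation: [0.999, 0.039, 0.0, -0.0]
contact_force: [0.0, 0.0, -0.0]
gripper_width: 0.562
finger_force: 0.0
```

drive_tool(increments=[{"offset": [0, 0, -0.05], "angular": [0, 0, 0], "jaw": 0.56}, {"offset": [0, 0, -0.1], "angular": [0, 0, 0], "jaw": 0.56}, {"offset": [0, 0, -0.1333], "angular": [0, 0, 0], "jaw": 0.5}, {"offset": [0, 0.05, -0.1333], "angular": [0, 0, 0], "jaw": 0}, {"offset": [0, 0.1167, -0.1333], "angular": [0, 0, 0], "jaw": 0}, {"offset": [0, 0.1167, -0.1333], "angular": [0, 0, 0], "jaw": 0}, {"offset": [0, 0.1167, -0.1], "angular": [0, 0, 0], "jaw": 0}, {"offset": [0, 0.1167, -0.05], "angular": [0, 0, 0], "jaw": 0}, {"offset": [0, 0.1167, 0], "angular": [0, 0, 0], "jaw": 0}, {"offset": [0, 0.1167, 0.0167], "angular": [0, 0, 0], "jaw": 0}, {"offset": [0, 0.1167, 0.0167], "angular": [0, 0, 0], "jaw": 0}])

```text
t: 26.3
eef_pos: [0.5732, -0.0576, 0.0215]
orientation: [0.999, 0.039, -0.001, -0.0]
contact_force: [0.7, 0.5, -1.0]
gripper_width: 0.008
finger_force: 0.0
```

Scaled: -8.5 cm / 60 = -0.1417, -8.3 cm / 60 = -0.1383.

drive_tool(increments=[{"offset": [0, -0.0133, 0], "angular": [0, 0, 0], "jaw": 0}, {"offset": [0, -0.0267, 0], "angular": [0, 0, 0], "jaw": 0}, {"offset": [0, -0.04, 0], "angular": [0, 0, 0], "jaw": 0}, {"offset": [0, -0.0533, 0], "angular": [0, 0, 0], "jaw": 0}, {"offset": [0, -0.0667, 0], "angular": [0, 0, 0], "jaw": 0}, {"offset": [0, -0.08, 0], "angular": [0, 0, 0], "jaw": 0}, {"offset": [0, -0.0933, 0], "angular": [0, 0, 0], "jaw": 0}, {"offset": [0, -0.1067, 0], "angular": [0, 0, 0], "jaw": 0}, {"offset": [0, -0.1183, 0], "angular": [0, 0, 0], "jaw": 0}, {"offset": [0, -0.1283, 0], "angular": [0, 0, 0], "jaw": 0}, {"offset": [0, -0.1383, 0], "angular": [0, 0, 0], "jaw": 0}, {"offset": [0, -0.1417, 0], "angular": [0, 0, 0], "jaw": 0}])

```text
t: 27.5
eef_pos: [0.5674, 0.0276, 0.0225]
orientation: [0.999, 0.039, -0.0, -0.0]
contact_force: [0.0, -1.3, -0.6]
gripper_width: 0.005
finger_force: 0.9
```

drive_tool(increments=[{"offset": [0, -0.0033, 0], "angular": [0, 0, 0], "jaw": 0}, {"offset": [0, -0.0067, 0], "angular": [0, 0, 0], "jaw": 0}, {"offset": [0, -0.0067, 0], "angular": [0, 0, 0], "jaw": 0}])

```text
t: 27.8
eef_pos: [0.5671, 0.031, 0.0225]
orientation: [0.999, 0.039, -0.0, -0.0]
contact_force: [-0.2, -1.2, -0.6]
gripper_width: 0.005
finger_force: 0.3
```

Scaled: -0.3 cm / 60 = -0.005, -0.15 cm / 60 = -0.0025.

drive_tool(increments=[{"offset": [0, -0.0025, 0], "angular": [0, 0, 0], "jaw": 0}, {"offset": [0, -0.005, 0], "angular": [0, 0, 0], "jaw": 0}, {"offset": [0, -0.005, 0], "angular": [0, 0, 0], "jaw": 0}])

```text
t: 28.1
eef_pos: [0.5669, 0.0323, 0.0225]
orientation: [0.999, 0.038, -0.0, 0.001]
contact_force: [0.2, -10.2, 0.3]
gripper_width: 0.005
finger_force: 4.5
```

Scaled: -0.2 cm / 60 = -0.0033, -0.1 cm / 60 = -0.0017.

drive_tool(increments=[{"offset": [0, -0.0017, 0], "angular": [0, 0, 0], "jaw": 0}, {"offset": [0, -0.0033, 0], "angular": [0, 0, 0], "jaw": 0}, {"offset": [0, -0.0033, 0], "angular": [0, 0, 0], "jaw": 0}])

```text
t: 28.4
eef_pos: [0.5669, 0.0324, 0.0226]
orientation: [0.999, 0.038, -0.0, 0.002]
contact_force: [1.2, -16.4, 2.1]
gripper_width: 0.002
finger_force: 8.7
```

Scaled: 27 cm / 60 = 0.45, 25 cm / 60 = 0.4167.

drive_tool(increments=[{"offset": [0, 0.0333, 0], "angular": [0, 0, 0], "jaw": 0}, {"offset": [0, 0.05, 0], "angular": [0, 0, 0], "jaw": 0}, {"offset": [0, 0.05, -0.0667], "angular": [0, 0, 0], "jaw": 0}, {"offset": [0, 0.05, -0.1333], "angular": [0, 0, 0], "jaw": 0.8}, {"offset": [0, 0.1167, -0.2], "angular": [0, 0, 0], "jaw": 0.8}, {"offset": [-0.0167, 0.2, -0.2], "angular": [0, 0, 0], "jaw": 0.8}, {"offset": [-0.05, 0.275, -0.2], "angular": [0, 0, 0], "jaw": 0.8}, {"offset": [-0.0833, 0.35, -0.2], "angular": [0, 0, 0], "jaw": 0.8}, {"offset": [-0.1167, 0.4167, -0.2], "angular": [0, 0, 0], "jaw": 0.8}, {"offset": [-0.1333, 0.45, -0.2], "angular": [0, 0, 0], "jaw": 0.8}, {"offset": [-0.1333, 0.45, -0.2], "angular": [0, 0, 0], "jaw": 0.8}, {"offset": [-0.1333, 0.45, -0.2], "angular": [0, 0, 0], "jaw": 0.8}])

```text
t: 29.6
eef_pos: [0.508, -0.2394, 0.1425]
orientation: [0.999, 0.038, 0.0, -0.0]
contact_force: [-0.5, 1.9, 0.1]
gripper_width: 0.737
finger_force: 0.0
```

```bash
python3 look.py .4444 -.3703 .032
```

```text
[240.  268.6] 242 w [0.4637 0.2106] rack 0.2364 0.0887
[331.4 287.3] 63 w [ 0.4014 -0.0697] rack -0.0379 0.1732
29.65 [ 0.5084 -0.2386  0.1425]
plan [-7.41 12.63 11.04]
```

```bash
python3 - <<'E'
from h import *
s=cams.camera("side"); print(pj("side",[[.4444,-.3703,.0615]]))
cv2.imwrite("pics/s5.png",cv2.resize(s[170:340,220:420,::-1],None,fx=3.5,fy=3.5,interpolation=cv2.INTER_CUBIC))
E
```

```text
[[257.23318752 313.29210688]]
```

View pics/s5.png

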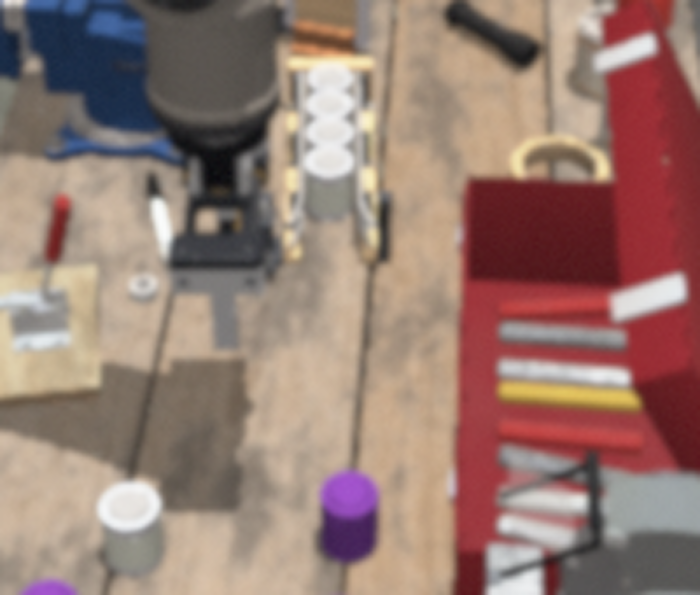

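Four tins are packed, and tin5 is still at (257,314). Picking it.

Scaled: 12.6 cm / 60 = 0.21, 12 cm / 60 = 0.2.

drive_tool(increments=[{"offset": [-0.0333, 0.0667, 0], "angular": [0, 0, 0], "jaw": 0.8}, {"offset": [-0.0833, 0.1333, 0], "angular": [0, 0, 0], "jaw": 0.8}, {"offset": [-0.1233, 0.2, 0], "angular": [0, 0, 0], "jaw": 0.8}, {"offset": [-0.1233, 0.21, 0], "angular": [0, 0, 0], "jaw": 0.8}, {"offset": [-0.1233, 0.21, 0.05], "angular": [0, 0, 0], "jaw": 0.8}, {"offset": [-0.1233, 0.21, 0.1], "angular": [0, 0, 0], "jaw": 0.8}, {"offset": [-0.1233, 0.21, 0.15], "angular": [0, 0, 0], "jaw": 0.8}, {"offset": [-0.1233, 0.21, 0.1833], "angular": [0, 0, 0], "jaw": 0.8}, {"offset": [-0.1233, 0.21, 0.1833], "angular": [0, 0, 0], "jaw": 0.8}, {"offset": [-0.1233, 0.21, 0.1833], "angular": [0, 0, 0], "jaw": 0.8}])

```text
t: 30.7
eef_pos: [0.4448, -0.37, 0.0328]
orientation: [0.999, 0.04, 0.0, -0.0]
contact_force: [-0.2, -0.4, 0.1]
gripper_width: 0.801
finger_force: 0.0
```

drive_tool(increments=[{"offset": [0, 0, 0], "angular": [0, 0, 0], "jaw": 0.4}, {"offset": [0, 0, 0], "angular": [0, 0, 0], "jaw": 0.4}, {"offset": [0, 0, 0], "angular": [0, 0, 0], "jaw": 0.4}, {"offset": [0, 0, 0], "angular": [0, 0, 0], "jaw": 0.4}, {"offset": [0, 0, 0], "angular": [0, 0, 0], "jaw": 0.4}, {"offset": [0, 0, 0], "angular": [0, 0, 0], "jaw": 0.4}])

```text
t: 31.3
eef_pos: [0.4442, -0.371, 0.033]
orientation: [0.999, 0.039, 0.0, 0.0]
contact_force: [-1.4, 1.6, 6.8]
gripper_width: 0.481
finger_force: 20.0
```

Scaled: -35.3 cm / 60 = -0.5883, -34.5 cm / 60 = -0.575.

drive_tool(increments=[{"offset": [0, 0, -0.0667], "angular": [0, 0, 0], "jaw": 0.4}, {"offset": [0, 0, -0.1333], "angular": [0, 0, 0], "jaw": 0.4}, {"offset": [0.05, -0.05, -0.1833], "angular": [0, 0, 0], "jaw": 0.4}, {"offset": [0.1, -0.1167, -0.1833], "angular": [0, 0, 0], "jaw": 0.4}, {"offset": [0.15, -0.1833, -0.1833], "angular": [0, 0, 0], "jaw": 0.4}, {"offset": [0.2, -0.25, -0.1833], "angular": [0, 0, 0], "jaw": 0.4}, {"offset": [0.2333, -0.3167, -0.1833], "angular": [0, 0, 0], "jaw": 0.4}, {"offset": [0.2567, -0.3833, -0.1833], "angular": [0, 0, 0], "jaw": 0.4}, {"offset": [0.2567, -0.45, -0.1833], "angular": [0, 0, 0], "jaw": 0.4}, {"offset": [0.2567, -0.525, -0.1833], "angular": [0, 0, 0], "jaw": 0.4}, {"offset": [0.2567, -0.575, -0.1833], "angular": [0, 0, 0], "jaw": 0.4}, {"offset": [0.2567, -0.5883, -0.1833], "angular": [0, 0, 0], "jaw": 0.4}])

```text
t: 32.5
eef_pos: [0.5696, -0.0029, 0.1426]
orientation: [0.999, 0.041, -0.0, -0.001]
contact_force: [-0.2, 0.1, -1.9]
gripper_width: 0.487
finger_force: 20.0
```

drive_tool(increments=[{"offset": [0, 0, 0], "angular": [0, 0, 0], "jaw": 0.4}, {"offset": [0, 0, 0], "angular": [0, 0, 0], "jaw": 0.4}, {"offset": [0, 0, 0], "angular": [0, 0, 0], "jaw": 0.4}])

```text
t: 32.8
eef_pos: [0.5701, -0.0088, 0.1424]
orientation: [0.999, 0.038, -0.0, 0.0]
contact_force: [-0.2, -0.1, -1.8]
gripper_width: 0.484
finger_force: 20.0
```

Scaled: 10.9 cm / 60 = 0.1817, 10.4 cm / 60 = 0.1733.

drive_tool(increments=[{"offset": [0, 0, 0.05], "angular": [0, 0, 0], "jaw": 0.4}, {"offset": [0, 0, 0.1], "angular": [0, 0, 0], "jaw": 0.4}, {"offset": [0, 0, 0.1333], "angular": [0, 0, 0], "jaw": 0.4}, {"offset": [0, 0, 0.1583], "angular": [0, 0, 0], "jaw": 0.4}, {"offset": [0, 0, 0.1733], "angular": [0, 0, 0], "jaw": 0.4}, {"offset": [0, 0, 0.1817], "angular": [0, 0, 0], "jaw": 0.4}, {"offset": [0, 0, 0.1817], "angular": [0, 0, 0], "jaw": 0.4}, {"offset": [0, 0, 0.1817], "angular": [0, 0, 0], "jaw": 0.4}, {"offset": [0, 0, 0.1817], "angular": [0, 0, 0], "jaw": 0.56}, {"offset": [0, 0, 0.1817], "angular": [0, 0, 0], "jaw": 0.56}, {"offset": [0, 0, 0.1817], "angular": [0, 0, 0], "jaw": 0.56}])

```text
t: 33.9
eef_pos: [0.5703, -0.007, 0.0339]
orientation: [0.999, 0.039, 0.0, -0.0]
contact_force: [0.4, 0.1, -0.2]
gripper_width: 0.561
finger_force: 0.0
```

Scaled: -8 cm / 60 = -0.1333, 7 cm / 60 = 0.1167.

drive_tool(increments=[{"offset": [0, 0, -0.05], "angular": [0, 0, 0], "jaw": 0.56}, {"offset": [0, 0, -0.1], "angular": [0, 0, 0], "jaw": 0.56}, {"offset": [0, 0, -0.1333], "angular": [0, 0, 0], "jaw": 0.5}, {"offset": [0, 0.05, -0.1333], "angular": [0, 0, 0], "jaw": 0}, {"offset": [0, 0.1167, -0.1333], "angular": [0, 0, 0], "jaw": 0}, {"offset": [0, 0.1167, -0.1333], "angular": [0, 0, 0], "jaw": 0}, {"offset": [0, 0.1167, -0.1], "angular": [0, 0, 0], "jaw": 0}, {"offset": [0, 0.1167, -0.05], "angular": [0, 0, 0], "jaw": 0}, {"offset": [0, 0.1167, 0], "angular": [0, 0, 0], "jaw": 0}, {"offset": [0, 0.1167, 0.0167], "angular": [0, 0, 0], "jaw": 0}, {"offset": [0, 0.1167, 0.0167], "angular": [0, 0, 0], "jaw": 0}])

```text
t: 35.0
eef_pos: [0.5747, -0.0765, 0.0225]
orientation: [0.999, 0.039, -0.001, -0.0]
contact_force: [0.3, 0.8, 0.8]
gripper_width: 0.005
finger_force: 0.0
```

drive_tool(increments=[{"offset": [0, -0.0117, 0], "angular": [0, 0, 0], "jaw": 0}, {"offset": [0, -0.0233, 0], "angular": [0, 0, 0], "jaw": 0}, {"offset": [0, -0.035, 0], "angular": [0, 0, 0], "jaw": 0}, {"offset": [0, -0.0467, 0], "angular": [0, 0, 0], "jaw": 0}, {"offset": [0, -0.0583, 0], "angular": [0, 0, 0], "jaw": 0}, {"offset": [0, -0.0683, 0], "angular": [0, 0, 0], "jaw": 0}, {"offset": [0, -0.0783, 0], "angular": [0, 0, 0], "jaw": 0}, {"offset": [0, -0.0867, 0], "angular": [0, 0, 0], "jaw": 0}, {"offset": [0, -0.0933, 0], "angular": [0, 0, 0], "jaw": 0}, {"offset": [0, -0.0933, 0], "angular": [0, 0, 0], "jaw": 0}])

```text
t: 36.0
eef_pos: [0.5711, -0.0203, 0.0234]
orientation: [0.999, 0.039, -0.0, -0.0]
contact_force: [-0.0, -1.6, 0.0]
gripper_width: 0.004
finger_force: 0.2
```

Scaled: -0.4 cm / 60 = -0.0067, -0.2 cm / 60 = -0.0033.

drive_tool(increments=[{"offset": [0, -0.0033, 0], "angular": [0, 0, 0], "jaw": 0}, {"offset": [0, -0.0067, 0], "angular": [0, 0, 0], "jaw": 0}, {"offset": [0, -0.0067, 0], "angular": [0, 0, 0], "jaw": 0}])

```text
t: 36.3
eef_pos: [0.5708, -0.0168, 0.0234]
orientation: [0.999, 0.039, -0.0, -0.0]
contact_force: [-0.8, 0.1, -0.3]
gripper_width: 0.008
finger_force: 0.3
```

Scaled: -0.4 cm / 60 = -0.0067, -0.2 cm / 60 = -0.0033.

drive_tool(increments=[{"offset": [0, -0.0033, 0], "angular": [0, 0, 0], "jaw": 0}, {"offset": [0, -0.0067, 0], "angular": [0, 0, 0], "jaw": 0}, {"offset": [0, -0.0067, 0], "angular": [0, 0, 0], "jaw": 0}])

```text
t: 36.6
eef_pos: [0.5703, -0.0136, 0.0234]
orientation: [0.999, 0.039, -0.0, 0.0]
contact_force: [0.5, -5.1, -0.9]
gripper_width: 0.004
finger_force: 2.7
```

Scaled: -0.2 cm / 60 = -0.0033, -0.1 cm / 60 = -0.0017.

drive_tool(increments=[{"offset": [0, -0.0017, 0], "angular": [0, 0, 0], "jaw": 0}, {"offset": [0, -0.0033, 0], "angular": [0, 0, 0], "jaw": 0}, {"offset": [0, -0.0033, 0], "angular": [0, 0, 0], "jaw": 0}, {"offset": [0, -0.0033, 0], "angular": [0, 0, 0], "jaw": 0}])

```text
t: 37.0
eef_pos: [0.5703, -0.0133, 0.0234]
orientation: [0.999, 0.038, -0.0, 0.001]
contact_force: [0.9, -13.5, -0.0]
gripper_width: 0.004
finger_force: 6.8
```

All five are packed. Retreating and moving above the gate, turning to its yaw.

Scaled: -22.5 cm / 60 = -0.375, -21 cm / 60 = -0.35, 0.304 rad / 4 = 0.076.

drive_tool(increments=[{"offset": [0, 0.0333, 0], "angular": [0, 0, 0], "jaw": 0}, {"offset": [0, 0.05, 0], "angular": [0, 0, 0], "jaw": 0}, {"offset": [0, 0.05, -0.0667], "angular": [0, 0, 0], "jaw": 0}, {"offset": [0, 0.05, -0.15], "angular": [0, 0, 0], "jaw": 0.4}, {"offset": [0, 0.05, -0.2333], "angular": [0, 0, 0], "jaw": 0.4}, {"offset": [0, 0.0333, -0.3167], "angular": [0, 0, 0], "jaw": 0.4}, {"offset": [0, -0.0333, -0.375], "angular": [0, 0, 0.025], "jaw": 0.4}, {"offset": [0, -0.1, -0.375], "angular": [0, 0, 0.05], "jaw": 0.4}, {"offset": [-0.0017, -0.1833, -0.375], "angular": [0, 0, 0.076], "jaw": 0.4}, {"offset": [-0.0033, -0.2667, -0.375], "angular": [0, 0, 0.076], "jaw": 0.4}, {"offset": [-0.005, -0.3333, -0.375], "angular": [0, 0, 0.076], "jaw": 0.4}, {"offset": [-0.005, -0.35, -0.375], "angular": [0, 0, 0.076], "jaw": 0.4}])

```text
t: 38.2
eef_pos: [0.5495, 0.2036, 0.2485]
orientation: [0.994, -0.11, -0.0, -0.001]
contact_force: [-0.4, 0.3, 0.1]
gripper_width: 0.401
finger_force: 0.0
```

```bash
python3 - <<'E'
from h import *
print(plan([.5356,.3445,.25]),r.get_obs()["eef_pos"],R.from_quat(r.get_obs()["orientation"]).as_matrix()[:2,0])
E
```

```text
[ -4.43137592 -13.44679282  -0.12402495] [0.5494562  0.20360082 0.24848447] [ 0.97582925 -0.2185323 ]
```

Scaled: -13.4 cm / 60 = -0.2233, -12.5 cm / 60 = -0.2083.

drive_tool(increments=[{"offset": [-0.025, -0.0667, 0], "angular": [0, 0, 0], "jaw": 0.4}, {"offset": [-0.05, -0.15, 0], "angular": [0, 0, 0], "jaw": 0.4}, {"offset": [-0.0733, -0.2083, 0], "angular": [0, 0, 0], "jaw": 0.4}, {"offset": [-0.0733, -0.2233, 0], "angular": [0, 0, 0], "jaw": 0.4}, {"offset": [-0.0733, -0.2233, 0], "angular": [0, 0, 0], "jaw": 0.4}, {"offset": [-0.0733, -0.2233, 0], "angular": [0, 0, 0], "jaw": 0.4}])

```text
t: 38.8
eef_pos: [0.5387, 0.337, 0.2482]
orientation: [0.994, -0.114, -0.0, 0.0]
contact_force: [0.1, -0.6, -0.9]
gripper_width: 0.4
finger_force: 0.0
```

```bash
python3 - <<'E'
from h import *
o=r.get_obs();m=cams.camera_model("wrist");im=cams.camera("wrist");np.save("w6.npy",im)
import pickle;pickle.dump((m,o),open("w6.p","wb"))
cv2.imwrite("pics/w6.png",im[:,:,::-1]);print(o["eef_pos"])
gx=np.array([.2225,.975,0]);gy=np.array([-.975,.2225,0]);G=np.array([.539,.3437,.1])+.0615*gy
print(pj("wrist",[G+a*gy+b*gx for a in(-.013,-.110) for b in(-.006,.006)],m))
im=cams.camera("top"); lids(im,"top",amax=600)
cv2.imwrite("pics/c6.png",cv2.resize(im[200:280,180:340,::-1],None,fx=5,fy=5,interpolation=cv2.INTER_CUBIC))
E
```

```text
[0.53873835 0.33697715 0.24824935]
[[321.56079019 284.70586331]
 [307.23210659 284.71827943]
 [321.33888197 167.50576667]
 [305.91646704 167.52278709]]
[240.  268.6] 240 w [0.4637 0.2106] rack 0.2364 0.0887
[242.3 288.2] 208 w [0.4033 0.204 ] rack 0.2347 0.1494
[331.4 287.3] 63 w [ 0.4014 -0.0697] rack -0.0379 0.1732
```

View pics/w6.png

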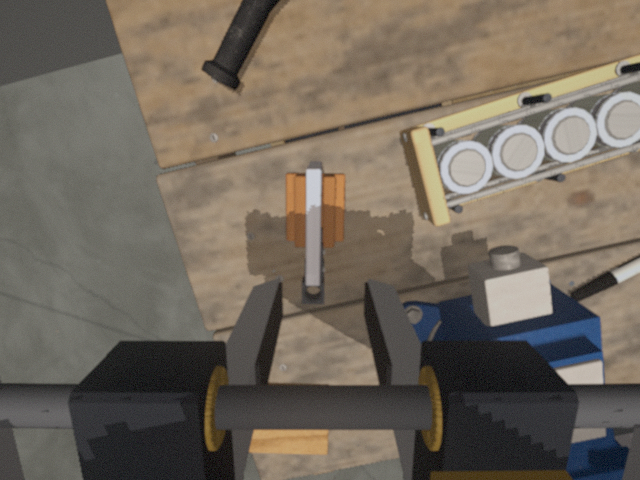

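The wrist view shows the gate's top edge at columns 306–321, rows 167–285, within a pixel of my model and vertical, so the yaw is right. The tins are in their row, with four visible.

```bash
python3 - <<'E'
from h import *
print(plan([.5356,.3445,.076]),r.get_obs()["eef_pos"],R.from_quat(r.get_obs()["orientation"]).as_matrix()[:2,0])
E
```

```text
[-0.50807018 -0.70354685 17.25553133] [0.53891776 0.3366033  0.24856095] [ 0.97399654 -0.22656263]
```

Scaled: 17.2 cm / 60 = 0.2867, 16 cm / 60 = 0.2667.

drive_tool(increments=[{"offset": [-0.0083, -0.0117, 0.05], "angular": [0, 0, 0], "jaw": 0.4}, {"offset": [-0.0083, -0.0117, 0.1167], "angular": [0, 0, 0], "jaw": 0.4}, {"offset": [-0.0083, -0.0117, 0.1667], "angular": [0, 0, 0], "jaw": 0.4}, {"offset": [-0.0083, -0.0117, 0.2], "angular": [0, 0, 0], "jaw": 0.4}, {"offset": [-0.0083, -0.0117, 0.2333], "angular": [0, 0, 0], "jaw": 0.4}, {"offset": [-0.0083, -0.0117, 0.2667], "angular": [0, 0, 0], "jaw": 0.4}, {"offset": [-0.0083, -0.0117, 0.2867], "angular": [0, 0, 0], "jaw": 0.4}, {"offset": [-0.0083, -0.0117, 0.2867], "angular": [0, 0, 0], "jaw": 0.4}])

```text
t: 39.7
eef_pos: [0.5347, 0.345, 0.0753]
orientation: [0.994, -0.113, -0.001, 0.001]
contact_force: [0.8, -0.5, 0.4]
gripper_width: 0.401
finger_force: 0.0
```

drive_tool(increments=[{"offset": [0, 0, 0], "angular": [0, 0, 0], "jaw": 0.05}, {"offset": [0, 0, 0], "angular": [0, 0, 0], "jaw": 0.05}, {"offset": [0, 0, 0], "angular": [0, 0, 0], "jaw": 0.05}, {"offset": [0, 0, 0], "angular": [0, 0, 0], "jaw": 0.05}, {"offset": [0, 0, 0], "angular": [0, 0, 0], "jaw": 0.05}, {"offset": [0, 0, 0], "angular": [0, 0, 0], "jaw": 0.05}], force=25)

```text
t: 40.3
eef_pos: [0.5354, 0.3467, 0.0773]
orientation: [0.994, -0.113, 0.0, -0.0]
contact_force: [-0.9, -1.8, 7.3]
gripper_width: 0.124
finger_force: 25.0
```

Gate gripped. Lifting it clear of the vice first (20 cm), then carrying it.

Scaled: -20 cm / 60 = -0.3333, -18 cm / 60 = -0.3, -0.15 rad / 4 = -0.0375.

drive_tool(increments=[{"offset": [0, 0, -0.0167], "angular": [0, 0, 0], "jaw": 0.05}, {"offset": [0, 0, -0.05], "angular": [0, 0, 0], "jaw": 0.05}, {"offset": [0, 0, -0.1], "angular": [0, 0, 0], "jaw": 0.05}, {"offset": [0, 0, -0.1667], "angular": [0, 0, 0], "jaw": 0.05}, {"offset": [0, 0, -0.2333], "angular": [0, 0, 0], "jaw": 0.05}, {"offset": [0, 0, -0.3], "angular": [0, 0, 0], "jaw": 0.05}, {"offset": [0.0167, 0, -0.3333], "angular": [0, 0, 0], "jaw": 0.05}, {"offset": [0.05, 0.0167, -0.3333], "angular": [0, 0, 0], "jaw": 0.05}, {"offset": [0.0833, 0.0667, -0.3333], "angular": [0, 0, 0], "jaw": 0.05}, {"offset": [0.1, 0.1333, -0.3333], "angular": [0, 0, -0.0125], "jaw": 0.05}, {"offset": [0.1167, 0.2, -0.3333], "angular": [0, 0, -0.025], "jaw": 0.05}, {"offset": [0.1333, 0.2667, -0.3333], "angular": [0, 0, -0.0375], "jaw": 0.05}], force=35)

```text
t: 41.5
eef_pos: [0.5766, 0.1711, 0.277]
orientation: [0.999, -0.037, -0.0, -0.0]
contact_force: [1.2, 0.4, -2.2]
gripper_width: 0.125
finger_force: 35.0
```

```bash
python3 - <<'E'
from h import *
o=r.get_obs();q=R.from_quat(o["orientation"]);X=q.as_matrix()[:,0]
print(plan([.5742,-.0956,.2773]),o["eef_pos"],o["gripper_width"],"dyaw",np.radians(4.5)-np.arctan2(X[1],X[0]))
E
```

```text
[ 1.72844952 26.61096765 -0.03501379] [0.57660594 0.17105961 0.27698022] 0.12549525269522477 dyaw 0.15242356148345432
```

Scaled: 26.6 cm / 60 = 0.4433, 1.2 cm / 60 = 0.02, -0.152 rad / 4 = -0.038.

drive_tool(increments=[{"offset": [0.005, 0.0667, 0], "angular": [0, 0, -0.0125], "jaw": 0.05}, {"offset": [0.01, 0.1333, 0], "angular": [0, 0, -0.025], "jaw": 0.05}, {"offset": [0.015, 0.2, 0], "angular": [0, 0, -0.038], "jaw": 0.05}, {"offset": [0.02, 0.2667, 0], "angular": [0, 0, -0.038], "jaw": 0.05}, {"offset": [0.0233, 0.3333, 0], "angular": [0, 0, -0.038], "jaw": 0.05}, {"offset": [0.0267, 0.3833, 0], "angular": [0, 0, -0.038], "jaw": 0.05}, {"offset": [0.0283, 0.425, 0], "angular": [0, 0, -0.038], "jaw": 0.05}, {"offset": [0.0283, 0.4433, 0], "angular": [0, 0, -0.038], "jaw": 0.05}, {"offset": [0.0283, 0.4433, 0], "angular": [0, 0, -0.038], "jaw": 0.05}, {"offset": [0.0283, 0.4433, 0], "angular": [0, 0, -0.038], "jaw": 0.05}, {"offset": [0.0283, 0.4433, 0], "angular": [0, 0, -0.038], "jaw": 0.05}])

```text
t: 42.6
eef_pos: [0.5738, -0.0921, 0.2766]
orientation: [0.999, 0.039, 0.0, -0.0]
contact_force: [0.7, 0.2, -1.9]
gripper_width: 0.124
finger_force: 35.0
```

```bash
python3 - <<'E'
from h import *
o=r.get_obs();q=R.from_quat(o["orientation"]);X=q.as_matrix()[:,0];p=o["eef_pos"]
print(plan([.5742,-.0956,.1123]),p,o["gripper_width"],"dyaw",np.radians(4.5)-np.arctan2(X[1],X[0]))
Y=np.array([-X[0],-X[1],0]);Gx=np.array([-X[1],X[0],0])
H=p+.0574*Y; H[2]=p[2]-.0673
pts=[H+[0,0,.074],H+[0,0,.058],H-.013*Y+[0,0,.09],H-.110*Y+[0,0,.09],H-.110*Y,H-.013*Y,[.5122,-.0403,.094]]
for c in("wrist","side","top"): print(c,pj(c,pts).round(1).tolist())
im=cams.camera("wrist");cv2.imwrite("pics/w7.png",im[:,:,::-1])
im=cams.camera("side");np.save("s7.npy",im)
im=cams.camera("top");np.save("t7.npy",im)
E
```

```text
[6.10432292e-03 3.59140485e-01 1.64279894e+01] [ 0.57384856 -0.09212013  0.27658193] 0.1240032466464176 dyaw 0.0007063673863625386
wrist [[321.4, 413.2], [321.5, 393.2], [321.2, 411.6], [321.6, 191.2], [322.2, 169.8], [321.9, 321.4], [261.1, 279.0]]
side [[292.0, 188.7], [292.3, 193.3], [296.4, 184.1], [330.9, 183.9], [330.4, 209.1], [297.4, 209.3], [295.0, 226.9]]
top [[341.8, 243.0], [341.6, 243.5], [341.5, 237.6], [337.8, 201.7], [337.0, 206.9], [340.4, 240.8], [321.1, 250.5]]
```

View pics/w7.png

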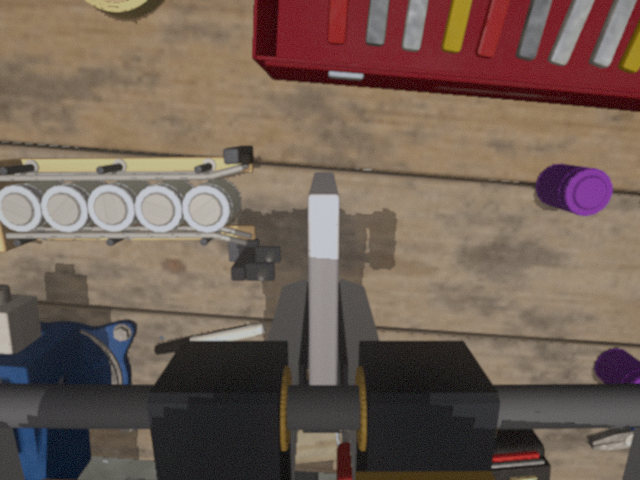

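The wrist view shows all five tins packed. The gate's free edge is at (322.5,193) against a predicted (321.6,191). I'll zoom on the pintle in all cameras.

```bash
python3 - <<'E'
import cv2,numpy as np
w=cv2.imread("pics/w7.png");s=np.load("s7.npy")[:,:,::-1];t=np.load("t7.npy")[:,:,::-1]
def c(im,x,y,w_,h_,k):
    o=cv2.resize(im[y:y+h_,x:x+w_],(w_*k,h_*k),interpolation=cv2.INTER_CUBIC)
    for i in range(0,w_,10): cv2.line(o,(i*k,0),(i*k,5),(0,255,255),1);cv2.putText(o,str(x+i),(i*k,15),0,.32,(0,255,255),1)
    for i in range(10,h_,10): cv2.line(o,(0,i*k),(5,i*k),(0,255,255),1);cv2.putText(o,str(y+i),(6,i*k+3),0,.32,(0,255,255),1)
    return o
a=c(w,225,235,66,50,6);b=c(s,275,172,66,75,6)[:450]; d=c(t,300,195,66,75,6)
o=np.zeros((460,800,3),np.uint8);o[:300,:396]=a;o[:450,400:796]=b;cv2.imwrite("pics/z7.png",o)
E
```

```text
(no output)
```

View pics/z7.png

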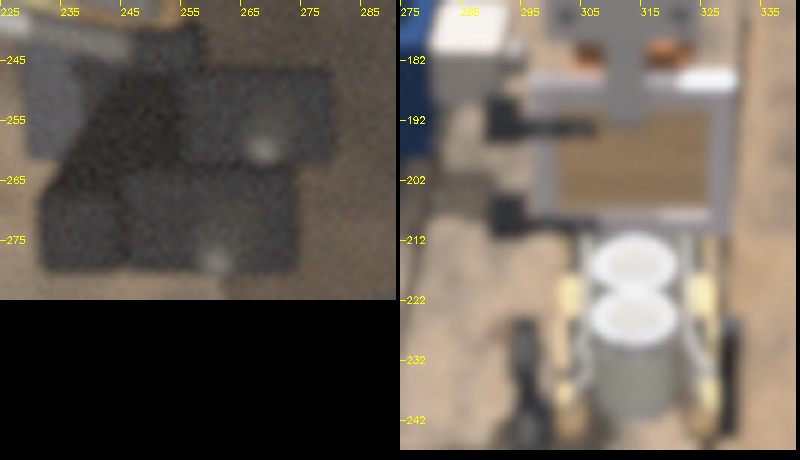

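The pintle tip is at (261.2,278.7), exactly as predicted, and the gate hangs straight. Lowering beside the pintles to seat + 27 mm.

Scaled: 16.4 cm / 60 = 0.2733, 15 cm / 60 = 0.25.

drive_tool(increments=[{"offset": [0, 0, 0.0333], "angular": [0, 0, 0], "jaw": 0.05}, {"offset": [0, 0, 0.0833], "angular": [0, 0, 0], "jaw": 0.05}, {"offset": [0, 0, 0.15], "angular": [0, 0, 0], "jaw": 0.05}, {"offset": [0, 0, 0.2], "angular": [0, 0, 0], "jaw": 0.05}, {"offset": [0, 0, 0.25], "angular": [0, 0, 0], "jaw": 0.05}, {"offset": [0, 0, 0.2733], "angular": [0, 0, 0], "jaw": 0.05}, {"offset": [0, 0, 0.2733], "angular": [0, 0, 0], "jaw": 0.05}, {"offset": [0, 0, 0.2733], "angular": [0, 0, 0], "jaw": 0.05}, {"offset": [0, 0, 0.2733], "angular": [0, 0, 0], "jaw": 0.05}])

```text
t: 43.65
eef_pos: [0.5748, -0.0939, 0.1141]
orientation: [0.999, 0.038, 0.001, 0.0]
contact_force: [0.6, -0.6, -1.7]
gripper_width: 0.125
finger_force: 35.0
```

```bash
python3 - <<'E'
from h import *
o=r.get_obs()
print(plan([.5694,-.0358,.1123]),o["eef_pos"],o["contact_force"])
E
```

```text
[-0.09443712 -5.83485765  0.17997625] [ 0.57475551 -0.09390922  0.11412317] [ 0.60533696 -0.57844004 -1.71432609]
```

Scaled: -5.8 cm / 60 = -0.0967, -5.3 cm / 60 = -0.0883.

drive_tool(increments=[{"offset": [-0.0017, -0.0167, 0.0033], "angular": [0, 0, 0], "jaw": 0.05}, {"offset": [-0.0017, -0.0367, 0.0033], "angular": [0, 0, 0], "jaw": 0.05}, {"offset": [-0.0017, -0.0567, 0.0033], "angular": [0, 0, 0], "jaw": 0.05}, {"offset": [-0.0017, -0.075, 0.0033], "angular": [0, 0, 0], "jaw": 0.05}, {"offset": [-0.0017, -0.0883, 0.0033], "angular": [0, 0, 0], "jaw": 0.05}, {"offset": [-0.0017, -0.0967, 0.0033], "angular": [0, 0, 0], "jaw": 0.05}, {"offset": [-0.0017, -0.0967, 0.0033], "angular": [0, 0, 0], "jaw": 0.05}, {"offset": [-0.0017, -0.0967, 0.0033], "angular": [0, 0, 0], "jaw": 0.05}])

```text
t: 44.45
eef_pos: [0.5684, -0.0364, 0.1105]
orientation: [0.999, 0.038, -0.0, 0.0]
contact_force: [0.3, -0.7, -2.0]
gripper_width: 0.129
finger_force: 35.0
```

drive_tool(increments=[{"offset": [0, 0, 0], "angular": [0, 0, 0], "jaw": 0.05}, {"offset": [0, 0, 0], "angular": [0, 0, 0], "jaw": 0.05}])

```text
t: 44.65
eef_pos: [0.5683, -0.0366, 0.1105]
orientation: [0.999, 0.038, -0.0, 0.0]
contact_force: [0.2, 0.4, -1.9]
gripper_width: 0.123
finger_force: 35.0
```

```bash
python3 - <<'E'
from h import *
o=r.get_obs();X=R.from_quat(o["orientation"]).as_matrix()[:,0]
print(plan([.5694,-.0358,.1123]),o["eef_pos"],o["contact_force"],np.degrees(np.arctan2(X[1],X[0])))
a=cams.camera("side")[170:250,270:350,::-1];b=cams.camera("top")[200:270,290:370,::-1]
f=lambda i:cv2.resize(i,None,fx=5,fy=5,interpolation=cv2.INTER_CUBIC)
o=np.zeros((400,800,3),np.uint8);o[:400,:400]=f(a);o[:350,400:]=f(b);cv2.imwrite("pics/z8.png",o)
E
```

```text
[ 0.11628646 -0.0743808  -0.18376259] [ 0.56829601 -0.03662902  0.11046253] [ 0.23119182  0.39820142 -1.90701335] 4.298462557255604
```

View pics/z8.png

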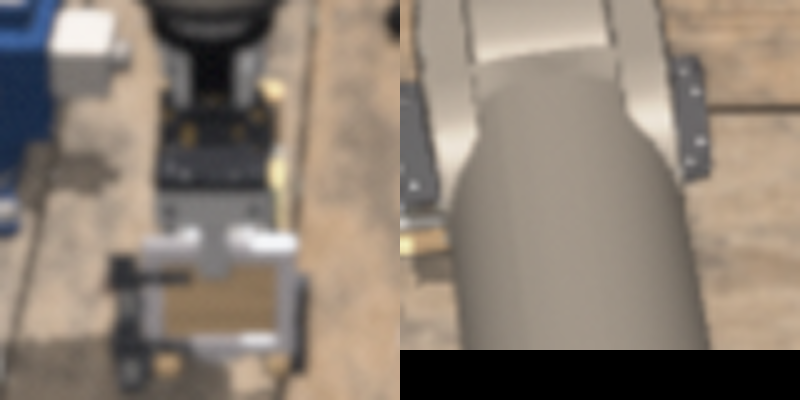

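No contact, and the sockets sit over the pintles by the side view (socket blocks at (122,272) and (128,345), on the hinge side). Small correction, then lowering gently.

Scaled: 1 cm / 60 = 0.0167, 0.8 cm / 60 = 0.0133.

drive_tool(increments=[{"offset": [0.0017, -0.001, 0], "angular": [0, 0, 0], "jaw": 0.05}, {"offset": [0.0017, -0.001, 0.005], "angular": [0, 0, 0], "jaw": 0.05}, {"offset": [0.0017, -0.001, 0.01], "angular": [0, 0, 0], "jaw": 0.05}, {"offset": [0.0017, -0.001, 0.0133], "angular": [0, 0, 0], "jaw": 0.05}, {"offset": [0.0017, -0.001, 0.0167], "angular": [0, 0, 0], "jaw": 0.05}, {"offset": [0.0017, -0.001, 0.0167], "angular": [0, 0, 0], "jaw": 0.05}])

```text
t: 45.35
eef_pos: [0.5691, -0.0354, 0.1001]
orientation: [0.999, 0.038, -0.0, -0.0]
contact_force: [-0.2, -0.0, -1.5]
gripper_width: 0.123
finger_force: 35.0
```

drive_tool(increments=[{"offset": [0, 0, 0.0033], "angular": [0, 0, 0], "jaw": 0.05}, {"offset": [0, 0, 0.0067], "angular": [0, 0, 0], "jaw": 0.05}, {"offset": [0, 0, 0.0067], "angular": [0, 0, 0], "jaw": 0.05}])

```text
t: 45.65
eef_pos: [0.5693, -0.0354, 0.0963]
orientation: [0.999, 0.038, -0.0, -0.0]
contact_force: [1.5, -0.8, -1.5]
gripper_width: 0.124
finger_force: 35.0
```

Scaled: 0.5 cm / 60 = 0.0083, 0.4 cm / 60 = 0.0067.

drive_tool(increments=[{"offset": [0, 0, 0.0033], "angular": [0, 0, 0], "jaw": 0.05}, {"offset": [0, 0, 0.0067], "angular": [0, 0, 0], "jaw": 0.05}, {"offset": [0, 0, 0.0083], "angular": [0, 0, 0], "jaw": 0.05}, {"offset": [0, 0, 0.0083], "angular": [0, 0, 0], "jaw": 0.05}])

```text
t: 46.05
eef_pos: [0.5693, -0.0354, 0.0914]
orientation: [0.999, 0.038, -0.0, -0.0]
contact_force: [0.5, -1.0, -2.0]
gripper_width: 0.129
finger_force: 35.0
```

Scaled: 0.4 cm / 60 = 0.0067, 0.3 cm / 60 = 0.005.

drive_tool(increments=[{"offset": [0, 0, 0.0025], "angular": [0, 0, 0], "jaw": 0.05}, {"offset": [0, 0, 0.005], "angular": [0, 0, 0], "jaw": 0.05}, {"offset": [0, 0, 0.0067], "angular": [0, 0, 0], "jaw": 0.05}, {"offset": [0, 0, 0.0067], "angular": [0, 0, 0], "jaw": 0.05}])

```text
t: 46.45
eef_pos: [0.5693, -0.0354, 0.0874]
orientation: [0.999, 0.038, 0.0, -0.0]
contact_force: [0.3, -0.2, -2.6]
gripper_width: 0.125
finger_force: 35.0
```

Scaled: 0.2 cm / 60 = 0.0033, 0.1 cm / 60 = 0.0017.

drive_tool(increments=[{"offset": [0, 0, 0.0017], "angular": [0, 0, 0], "jaw": 0.05}, {"offset": [0, 0, 0.0033], "angular": [0, 0, 0], "jaw": 0.05}, {"offset": [0, 0, 0.0033], "angular": [0, 0, 0], "jaw": 0.05}])

```text
t: 46.75
eef_pos: [0.5693, -0.0354, 0.0854]
orientation: [0.999, 0.038, -0.0, -0.0]
contact_force: [0.7, -0.1, -1.9]
gripper_width: 0.124
finger_force: 35.0
```

Scaled: 0.15 cm / 60 = 0.0025, 0.1 cm / 60 = 0.0017.

drive_tool(increments=[{"offset": [0, 0, 0.0017], "angular": [0, 0, 0], "jaw": 0.05}, {"offset": [0, 0, 0.0025], "angular": [0, 0, 0], "jaw": 0.05}, {"offset": [0, 0, 0.0025], "angular": [0, 0, 0], "jaw": 0.05}])

```text
t: 47.05
eef_pos: [0.57, -0.0354, 0.0848]
orientation: [0.999, 0.038, 0.001, -0.0]
contact_force: [-0.3, -0.0, 7.9]
gripper_width: 0.125
finger_force: 35.0
```

Seated at z≈0.085 with 8 N. Releasing and rising.

Scaled: -17 cm / 60 = -0.2833, -14 cm / 60 = -0.2333.

drive_tool(increments=[{"offset": [0, 0, -0.0017], "angular": [0, 0, 0], "jaw": 0.15}, {"offset": [0, 0, -0.0017], "angular": [0, 0, 0], "jaw": 0.25}, {"offset": [0, 0, -0.0017], "angular": [0, 0, 0], "jaw": 0.3}, {"offset": [0, 0, -0.0017], "angular": [0, 0, 0], "jaw": 0.3}, {"offset": [0, 0, -0.0167], "angular": [0, 0, 0], "jaw": 0.3}, {"offset": [0, 0, -0.05], "angular": [0, 0, 0], "jaw": 0.3}, {"offset": [0, 0, -0.1], "angular": [0, 0, 0], "jaw": 0.3}, {"offset": [0, 0, -0.1667], "angular": [0, 0, 0], "jaw": 0.3}, {"offset": [0, 0, -0.2333], "angular": [0, 0, 0], "jaw": 0.3}, {"offset": [0, 0, -0.2833], "angular": [0, 0, 0], "jaw": 0.3}, {"offset": [0, 0, -0.2833], "angular": [0, 0, 0], "jaw": 0.3}, {"offset": [0, 0, -0.2833], "angular": [0, 0, 0], "jaw": 0.3}])

```text
t: 48.25
eef_pos: [0.5694, -0.0355, 0.2548]
orientation: [0.999, 0.038, 0.001, 0.0]
contact_force: [-0.2, 0.1, -0.3]
gripper_width: 0.301
finger_force: 0.0
```

```bash
python3 - <<'E'
from h import *
m=cams.camera_model("wrist")
H=M0-.018*EX+.06*EY+[0,0,.018]
for c in("wrist","side"): print(c,pj(c,[H-.013*EY+[0,0,.09],H-.110*EY+[0,0,.09],H-.110*EY,H+[0,0,.074]],m if c=="wrist" else None).round(1).tolist())
w=cams.camera("wrist")[:,:,::-1];s=cams.camera("side")[170:260,270:350,::-1]
o=np.zeros((480,800,3),np.uint8);o[:360,:400]=cv2.resize(w[60:420,120:520],(400,360));o[:450,400:]=cv2.resize(s,None,fx=5,fy=5,interpolation=cv2.INTER_CUBIC);cv2.imwrite("pics/z9.png",o)
E
```

```text
wrist [[323.3, 278.9], [323.0, 160.2], [323.0, 154.1], [323.3, 286.7]]
side [[299.0, 223.6], [329.6, 223.4], [329.3, 244.4], [295.1, 227.5]]
```

View pics/z9.png

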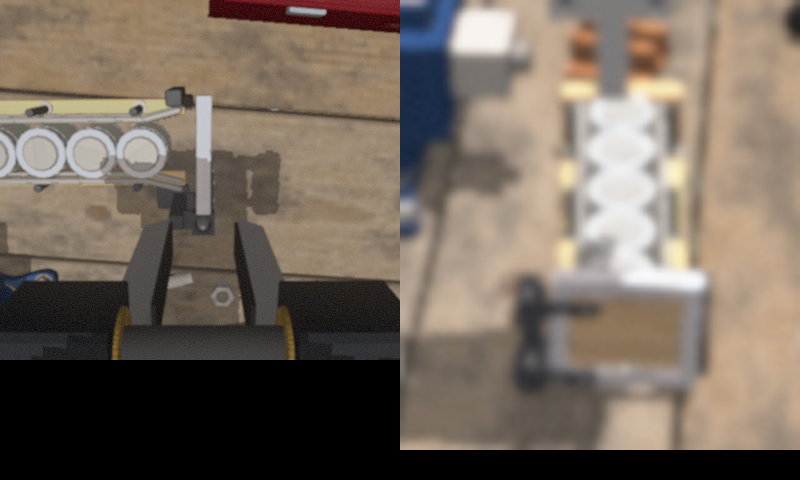

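The gate is shut and seated: its free end is at wrist pixel (324,157) against a predicted (323,160), it sits at seat height in the side view, and the tins are packed behind it. The robot is clear, so I'm handing in.

```bash
python3 -c "
from rig import r
print(r.sign_off())"
```

```text
the job is handed in; nothing more can be done
None
```

I packed all five tins against the end stop, hung the gate on both pintles and left it shut, then handed the job in at about 48 s; the sign-off returned no verdict.

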